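Clear the board holder and clamp a circuit board in it

ROBOT

A 6-joint arm with a two-finger parallel gripper is mounted at the origin on the work surface. World frame = base frame: x ahead of the robot, y to its left, z up, the work surface at z = 0. Lengths are in m, angles in degrees, forces in N, time in s.
With the tool pointing down it reaches from about 0.375 to 0.9 m from the base axis. Payload 3.1 kg.
Tool frame: the origin (TCP) lies midway between the tips of the shut fingers; the grasp point (between the pads) lies r.tcp_to_grasp behind it (r.tcp_to_grasp is the distance from the TCP to the grasp point, in m); z points along the fingers, y is the direction in which the jaws open and shut (so a half turn about z gives the same grasp; the last joint's range is limited). The gripper opens to 87 mm and grips with 3 to 60 N. Pads are 19 mm wide; open, the fingers measure 117 mm over their backs; the gripper's body (75 mm by 190 mm) begins 51 mm behind the grasp point.
Start: joints at [-80.587, 30.224, 82.088, -0, 67.689, -10.227], TCP at [0.21, -0.589, 0.223] pointing down, gripper open.
Joint ranges: [-176.69, 176.69], [-43.24, 126.21], [12.49, 139.97], [-82, 262], [0, 151.66], [-163.58, 163.58]. Speed limits (degrees/s): [159.86, 159.86, 180, 180, 180, 180].

INTERFACE

Orientations are given as [roll, pitch, yaw] about the fixed x, y, z axes, in that order (R = Rz(yaw) Ry(pitch) Rx(roll)).
In Python, from cell import r gives the robot as it stands.
- The arm moves only by the tool drive_tool, never from a script. Its argument "deltas" is a list of rows, each a list of 2 entries, a list of its own where there are three numbers: the shift along the tool's x, y, z in mm, then the turn about the tool's z in rad. A call has 1 to 10 rows; each row is the pose to reach, as a shift and turn from the pose commanded when the call began, along the tool's axes at that moment; what a row does not reach only later rows make up. A row lasts 1/8 s, in which the tool goes at most 62.5 mm and 10.7 degrees, less where a joint would pass 70% of its speed; a pose out of reach is approached as far as the arm can. A call with a gripper value outside its range is refused whole. "grip" is the opening in per cent of the stroke, from 0 (shut) to 100 (fully open), set as the call begins (left out, the last holds). The fingers move at their own pace and stop on an object; the grip force is fixed at half the most. Time passes only in rows, so rows that repeat a pose let the fingers close. It gives the time, the measured TCP pose, the force and the opening at its end, in the units of the state.
- r.get_state(): the state, without advancing time (a new reading comes with each control period).
- r.snapshot(name): name is "side" or "top"; returns a dict with "pixels" (400x640x3 uint8, red, green, blue), "intrinsics" (3x3 intrinsics, pixels), "R" (3x3) and "t" (3): a world point X has camera coordinates R X + t. Camera axes: x right, y down, z forward; pixel columns grow to the right and rows downward; lengths in m; the calibration is good to about 2 mm. A picture is of the moment at which its call begins. There is no depth.
- r.hand_in(): hands the job in, once; it reports no verdict.
The state is a dict: "time": time; "qpos": joint angles; "joint_velocities": joint speeds; "joint_efforts": joint torques, N m; "tool_pos": TCP position; "tool_rot": TCP orientation; "force": force on the tool from outside, world axes, zero at the start; "moment": the same for the moment, N m; "width": finger opening in m.
Only numpy, scipy, OpenCV 4.12 (cv2) and the standard library are available. Lean on these libraries where they do the work, as an engineer would, in place of code of your own. Each camera call takes 0.05 s, during which the arm holds its last target.

TASK

A desoldering pump has been left lying across the board holder: first put it away flat in the open black tray. Then lay the circuit board flat on the holder's two rails, centred between them and squared up with its long edges towards the jaws, and slide the moving jaw up by its post until its sprung pad presses the board against the fixed jaw, with the pad pushed part of the way in but not bottomed out. Leave the other things on the bench where they are.

Things in the scene. Friction and masses are not known exactly. Their poses are not given: they have to be found in the camera images.
- holder: Board holder, fixed: dark base 150 x 240 x 8 mm with two aluminium rails along its y axis, each 16 mm wide, centred 38 mm either side of the middle line, tops 30 mm above the origin. Origin: centre of the base's underside, on the blue mat (3 mm thick, under everything handled). Fixed jaw at the +y end: 120 mm wide, face at y = +92.5 mm, top at 37 mm. The moving jaw, on the -y side, slides to +y.
- holder_bed (a point): Point of the holder on its middle line, at rail-top height, 52.5 mm along the holder's y from its origin; axes as the holder. The centre of the board's underside is here when the board is centred across the rails, its long edges along the holder's x, and touches the fixed jaw.
- jaw (a joint): Travel of the moving jaw along the holder's +y, m: 0 open, limit 0.075, starts at 0 to 0.02. Free gap from the relaxed pad's face to the fixed jaw: 0.130 minus this. Its carriage is a black block 54 mm (x) x 30 mm (y) between the rails, top 37 mm above the holder's underside; it slides stiffly (about 8 N) and stays where it is left.
- jaw_post (a point): Centre of the top end of the square aluminium post on the moving jaw, the handle to slide it by: 18 x 18 mm, sides along the holder's x and y, 42 mm tall, its top 79 mm above the holder's underside. Rigid with the carriage. The relaxed pad's face lies 37 mm ahead of the post's axis (+y).
- pad (a joint): How far the moving jaw's sprung rubber pad is pushed back towards its carriage, m: 0 relaxed, 0.016 bottomed out; spring 300 N/m. The pad is 54 mm wide, 6 mm thick, 19 to 37 mm above the holder's underside, and stands 16 mm ahead of the carriage on two pins when relaxed.
- pump: Desoldering pump, 188 mm long: grey body of rectangular section, 110 mm long, 24 mm wide, 28 mm tall; white nozzle at +x (to 93 mm), thin plunger with black knob at -x (to -95 mm). Origin: centre of the grey body's underside; x along the pump, z up. About 90 g. Starts lying across both rails of the holder, between the jaws.
- pump_center (a point): Centre of the pump's grey body, 14 mm above its underside; same axes as the pump.
- tray: Open black tray, fixed, 240 mm (its x) x 140 mm (its y), 30 mm tall, walls and floor 4 mm thick. Origin: centre of its underside, on the mat. Stands to the left or right of the holder.
- board: Green circuit board, 100 mm (x) x 80 mm (y) x 3 mm, with a finned aluminium heatsink 40 x 40 mm in its middle, top 29 mm above the board's underside: the grip. Other components at most 2 mm tall. Origin: centre of the underside; z up. About 110 g. Starts on the mat, on the other side of the holder from the tray; in the holder either way round is right.
- solder_reel: Bystander, to be left alone: solder reel, 60 mm across, 40 mm tall, standing upright.
- flux_bottle: Bystander, to be left alone: small white bottle with black cap, 34 mm across, 90 mm tall, standing.
- fan: Bystander, to be left alone: cooling fan, 44 x 44 x 12 mm, lying flat.
- screw_jar: Bystander, to be left alone: glass jar with metal cap, 44 mm across, 45 mm tall.
- screwdriver: Bystander, to be left alone: screwdriver with black handle, 160 mm long, lying between the robot and the holder.
- capacitor: Bystander, to be left alone: grey can capacitor, 35 mm across, 50 mm tall, standing.
There are look-alikes about, which are no part of the job. Leave any red look-alike of the board alone.

How it is judged:
By the outcome, as a careful person would: the job done as asked, in the order asked, and still so for the second after the job is handed in, with the robot touching nothing.
It also fails if it takes over 66 s, if anything falls off the work surface, if the arm or the gripper's body presses on something with over 40 N, if the wrist force passes 120 N, or if a joint passes its speed limit or range.

## Working session

There is one attempt and no reset: what is moved stays moved. The work goes in short steps, Python scripts to look and compute and a tool call to move; the robot and the scene stay as the last step left them, time stands still between calls to the robot, and variables do not carry over. Pictures are saved under pics/ and viewed, and the job is handed in when it is done.

Besides the shell and the picture viewer there is one more tool, called after "Request:" by a JSON object that holds its "op" and its "data", one argument or row to a line. drive_tool: Moves the arm, as the interface text tells. Its arguments: {"type":"object","properties":{"deltas":{"type":"array"},"grip":{"type":"number"}},"required":["deltas"]}

```bash
ls; mkdir -p pics
python3 - <<'E'
from cell import r
import cv2, pickle
s=r.get_state(); print(s, r.tcp_to_grasp)
for n in ("top","side"):
    d=r.snapshot(n); cv2.imwrite(f"pics/{n}0.png",d["pixels"][:,:,::-1]); pickle.dump(d,open(f"{n}0.pkl","wb"))
    print(n,d["intrinsics"],d["R"],d["t"])
E
```

```text
pics
{'time': 0.0, 'qpos': array([-8.05862009e+01,  3.02782124e+01,  8.21596534e+01,  1.93030536e-03,
        6.76890027e+01, -1.02284160e+01]), 'joint_velocities': array([-0.02541416, -0.04919771, -0.07862456,  0.03988189,  0.03684678,
       -0.01517339]), 'joint_efforts': array([ 1.49333155e-04, -4.40036881e+01, -1.76591080e+01,  6.34523551e-02,
        5.81700832e-02, -1.53030060e-04]), 'tool_pos': array([ 0.20998982, -0.58785905,  0.22156159]), 'tool_rot': array([-1.79875465e+02, -2.42841908e-02,  1.96414539e+01]), 'force': array([-0.1321411 , -0.07058298,  0.23766273]), 'moment': array([-0.01336878,  0.00267748, -0.0125899 ]), 'width': 0.08727923559169512} 0.0187
top [[484.73608225   0.         315.51089854]
 [  0.         484.73608225 192.58262138]
 [  0.           0.           1.        ]] [[ 0.02587929 -0.99950071  0.01812724]
 [-0.98117728 -0.02886778 -0.19093923]
 [ 0.19136719 -0.01284467 -0.98143447]] [-0.02652792  0.47779281  1.51100134]
side [[508.0880456    0.         326.78426906]
 [  0.         508.0880456  191.63704575]
 [  0.           0.           1.        ]] [[-9.80570998e-01  1.96162427e-01  9.05182343e-04]
 [ 1.20681626e-01  6.06884774e-01 -7.85574196e-01]
 [-1.54649482e-01 -7.70202034e-01 -6.18766809e-01]] [ 0.46855771 -0.00411538  1.35241124]
```

View pics/top0.png

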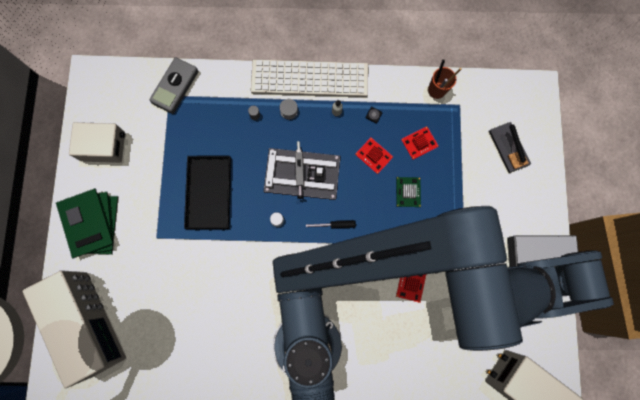

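View pics/side0.png

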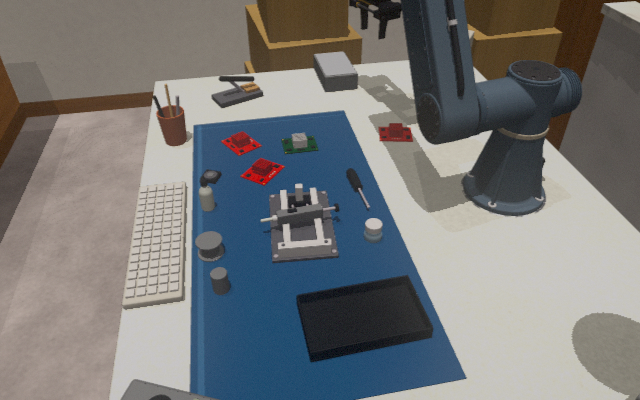

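```bash
cat > h.py <<'E'
import numpy as np, cv2, pickle
from cell import r
def snap(n,tag):
    d=r.snapshot(n); cv2.imwrite(f"pics/{n}{tag}.png",d["pixels"][:,:,::-1]); pickle.dump(d,open(f"{n}{tag}.pkl","wb")); return d
def load(n,tag): return pickle.load(open(f"{n}{tag}.pkl","rb"))
def crop(d,u0,v0,u1,v1,k,fn):
    c=d["pixels"][v0:v1,u0:u1,::-1]; c=cv2.resize(c,None,fx=k,fy=k,interpolation=cv2.INTER_CUBIC); cv2.imwrite(fn,c)
def toplane(d,uv,z):
    uv=np.atleast_2d(np.array(uv,float)); K=d["intrinsics"];R=d["R"];t=d["t"]
    c=-R.T@t
    ray=(R.T@np.linalg.inv(K)@np.c_[uv,np.ones(len(uv))].T).T
    return c+ray*((z-c[2])/ray[:,2])[:,None]
def proj(d,X):
    X=np.atleast_2d(np.array(X,float)); p=(d["R"]@X.T).T+d["t"]; q=(d["intrinsics"]@p.T).T
    return q[:,:2]/q[:,2:]
def tri(d1,uv1,d2,uv2):
    P=[]
    for d in (d1,d2): P.append(d["intrinsics"]@np.c_[d["R"],d["t"]])
    X=cv2.triangulatePoints(P[0],P[1],np.array(uv1,float).reshape(2,1),np.array(uv2,float).reshape(2,1)).ravel()
    return X[:3]/X[3]
E
python3 - <<'E'
from h import *
a=load("top","0");b=load("side","0")
crop(a,250,130,350,210,8,"pics/c1.png")
crop(b,250,170,350,270,6,"pics/c2.png")
crop(a,380,165,440,215,8,"pics/c3.png")
crop(b,270,120,330,160,8,"pics/c4.png")
E
```

```text
(no output)
```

View pics/c1.png

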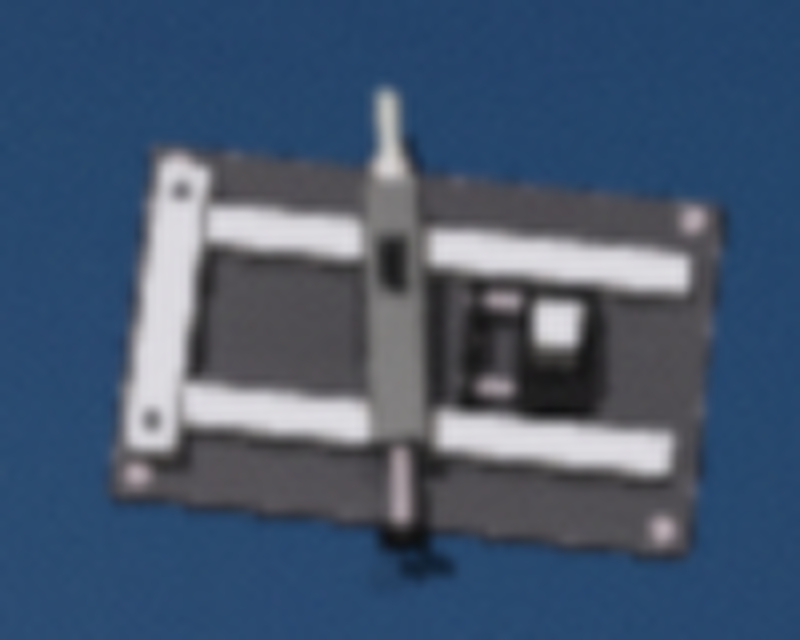

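View pics/c2.png

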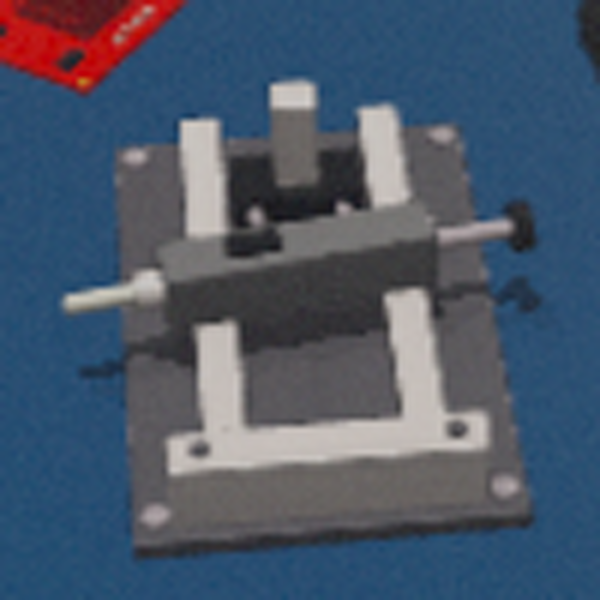

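View pics/c3.png

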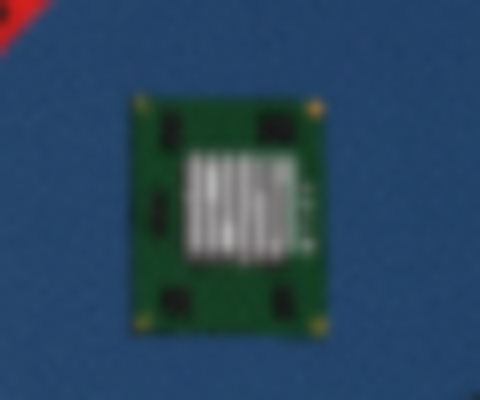

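View pics/c4.png

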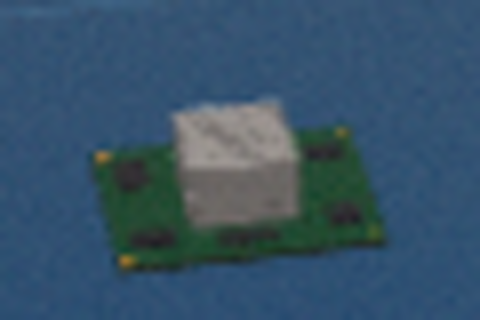

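```bash
cat > m1.py <<'E'
from h import *
def edgeline(d,mask_edge_pts,p,q,tol=2.0):
    p=np.array(p,float);q=np.array(q,float);t=(q-p)/np.linalg.norm(q-p);n=np.array([-t[1],t[0]])
    w=mask_edge_pts-p; s=w@t; e=w@n
    k=(np.abs(e)<tol)&(s>0.06*np.linalg.norm(q-p))&(s<0.94*np.linalg.norm(q-p))
    l=cv2.fitLine(mask_edge_pts[k].astype(np.float32),cv2.DIST_HUBER,0,0.01,0.01).ravel()
    return l,k.sum()
def inter(a,b):
    A=np.array([[a[0],-b[0]],[a[1],-b[1]]]); s=np.linalg.solve(A,[b[2]-a[2],b[3]-a[3]]); return np.array([a[2]+s[0]*a[0],a[3]+s[0]*a[1]])
def subedge(d,p,q,ch,half=3.0,lo=.06,hi=.94):
    """gradient peak (sub-pixel) of a channel image across the line pq, fitted"""
    p=np.array(p,float);q=np.array(q,float);L=np.linalg.norm(q-p);t=(q-p)/L;n=np.array([-t[1],t[0]])
    S=np.arange(lo*L,hi*L,0.5);E=np.arange(-half,half+.01,0.25)
    X=(p[0]+S[:,None]*t[0]+E[None]*n[0]).astype(np.float32);Y=(p[1]+S[:,None]*t[1]+E[None]*n[1]).astype(np.float32)
    I=cv2.remap(ch.astype(np.float32),X,Y,cv2.INTER_LINEAR); I=cv2.GaussianBlur(I,(0,0),2)
    g=np.abs(np.gradient(I,axis=1)); w=g**2
    m=(w*E).sum(1)/w.sum(1)
    pts=np.c_[p[0]+S*t[0]+m*n[0],p[1]+S*t[1]+m*n[1]].astype(np.float32)
    return cv2.fitLine(pts,cv2.DIST_HUBER,0,0.01,0.01).ravel()
def quad(d,c,ch,half=3.0):
    L=[subedge(d,c[i],c[(i+1)%4],ch,half) for i in range(4)]
    return np.array([inter(L[i-1],L[i]) for i in range(4)])
E
cat > m2.py <<'E'
from m1 import *
a=load("top","0");b=load("side","0")
blu=lambda d: d["pixels"][:,:,2].astype(float)-d["pixels"][:,:,0]
o=np.array
A=o([(155,150),(722,205),(692,552),(112,495)])/8+o([250,130])-0.5+.06
qa=quad(a,A,blu(a),2.5); 
B=o([(118,155),(455,128),(533,518),(137,545)])/6+o([250,170])-.5+.08
# side image: top pairs
qb=quad(b,B,blu(b),2.5)
for n,d,q,z in (("top",a,qa,.011),("side",b,qb,.011)):
    P=toplane(d,q,z); print(n,q.round(1).tolist()); print((P*1000).round(1)[:,:2].tolist(),"ctr",P.mean(0)*1000, "sides",[round(np.linalg.norm(P[i]-P[i-1])*1000,1) for i in range(4)])
    for i in range(4):
        v=P[i]-P[i-1]; print(np.degrees(np.arctan2(v[1],v[0])).round(2),end=" ")
    print()
E
python3 m2.py
```

```text
top [[268.3999938964844, 147.5], [340.20001220703125, 155.1999969482422], [335.79998779296875, 199.6999969482422], [262.79998779296875, 191.89999389648438]]
[[634.1, 147.5], [614.9, -93.0], [463.5, -80.8], [482.5, 159.2]] ctr [548.76467882  33.21526611  11.        ] sides [np.float64(152.1), np.float64(241.3), np.float64(151.9), np.float64(240.7)]
-4.4 -94.57 175.37 85.48 
side [[268.5, 194.1999969482422], [326.0, 189.89999389648438], [338.79998779296875, 257.20001220703125], [271.79998779296875, 262.20001220703125]]
[[614.2, -90.1], [464.3, -78.6], [483.9, 167.4], [633.3, 153.6]] ctr [548.92283263  38.06050025  11.        ] sides [np.float64(244.4), np.float64(150.4), np.float64(246.9), np.float64(150.0)]
-94.46 175.62 85.44 -5.31
```

Run:
```python
from m1 import *
a=load("top","0");b=load("side","0")
o=np.array
for d in (a,b): print("cam",-d["R"].T@d["t"])
A=lambda L: o(L)/8.+o([250,130])-0.44
B=lambda L: o(L)/6.+o([250,170])-.42
def show(n,P):
    P=P*1000; print(n,P.round(1)[:,:2].tolist(),"ctr",P.mean(0).round(1),"sides",[round(float(np.linalg.norm(P[i]-P[i-1])),1) for i in range(4)],"ang",[round(float(np.degrees(np.arctan2(*(P[i]-P[i-1])[1::-1]))),1) for i in range(4)])
gr=lambda d:d["pixels"].astype(float).mean(2)
# pump top
show("pump top", toplane(a,A([(368,178),(413,175),(428,440),(375,440)]),.061))
show("pump side", toplane(b,B([(160,245),(168,280),(437,238),(428,205)]),.061))
# post top z=.082
show("post top", toplane(a,A([(533,302),(583,302),(578,345),(533,345)]),.082))
show("post side", toplane(b,B([(270,85),(318,85),(317,108),(272,108)]),.082))
# tray outer rim z=.033
crop(a,175,145,245,240,8,"pics/c5.png"); crop(b,285,265,445,365,5,"pics/c6.png")
C=o([(135,100),(325,103),(325,335),(132,333)])/8.+o([380,165])-.44
g=lambda d:d["pixels"][:,:,2].astype(float)-d["pixels"][:,:,1]
show("board top",toplane(a,quad(a,C,g(a),2),.006))
D=o([(93,155),(345,128),(386,242),(118,270)])/8.+o([270,120])-.44
q=quad(b,D,g(b),2); print(q)
show("board side",toplane(b,q,.005)); show("board side hand",toplane(b,D,.006))
H=o([(187,152),(298,152),(292,262),(187,258)])/8.+o([380,165])-.44
show("heatsink top",toplane(a,H,.032))
H=o([(173,112),(280,100),(300,158),(185,168)])/8.+o([270,120])-.44
show("heatsink side",toplane(b,H,.032))
```

```text
cam [0.1803299  0.00668646 1.57465907]
cam [0.66910045 0.95221404 0.83317012]
pump top [[607.8, 54.8], [609.6, 36.7], [500.4, 27.3], [499.7, 48.4]] ctr [554.4  41.8  61. ] sides [108.2, 18.2, 109.6, 21.1] ang [3.4, -84.3, -175.1, 91.7]
pump side [[606.3, 37.7], [605.8, 59.1], [499.3, 54.7], [499.0, 34.1]] ctr [552.6  46.4  61. ] sides [107.4, 21.4, 106.6, 20.6] ang [2.0, 91.4, -177.6, -90.9]
post top [[553.0, -12.9], [553.6, -32.7], [536.1, -31.1], [535.5, -13.3]] ctr [544.6 -22.5  82. ] sides [17.5, 19.8, 17.6, 17.8] ang [1.5, -88.3, 174.9, 91.7]
post side [[552.2, -28.6], [533.1, -24.8], [535.9, -9.8], [553.7, -13.3]] ctr [543.8 -19.1  82. ] sides [15.3, 19.5, 15.3, 18.1] ang [-95.5, 168.8, 79.3, -11.2]
board top [[548.2, -280.3], [549.3, -360.4], [449.2, -360.4], [448.7, -280.2]] ctr [ 498.8 -320.3    6. ] sides [99.5, 80.1, 100.1, 80.2] ang [-0.0, -89.2, 180.0, 90.4]
[[280.60565 138.60844]
 [313.10168 135.11316]
 [318.27094 149.91443]
 [284.58862 153.72498]]
board side [[548.6, -361.1], [448.3, -361.6], [447.8, -278.0], [547.6, -277.4]] ctr [ 498.1 -319.5    5. ] sides [83.7, 100.3, 83.6, 99.8] ang [-89.3, -179.7, 90.4, 0.3]
board side hand [[547.2, -357.4], [450.3, -357.7], [449.3, -277.3], [548.2, -278.2]] ctr [ 498.8 -317.6    6. ] sides [79.2, 97.0, 80.4, 99.0] ang [-90.7, -179.8, 90.7, -0.5]
heatsink top [[519.5, -298.1], [520.9, -343.6], [475.1, -340.5], [475.5, -297.7]] ctr [ 497.8 -320.    32. ] sides [44.0, 45.5, 45.9, 42.8] ang [-0.5, -88.3, 176.1, 89.5]
heatsink side [[518.1, -340.0], [477.6, -340.7], [476.9, -299.4], [519.3, -300.9]] ctr [ 498.  -320.2   32. ] sides [39.2, 40.5, 41.3, 42.3] ang [-91.8, -179.1, 90.9, -2.0]
```

View pics/c5.png

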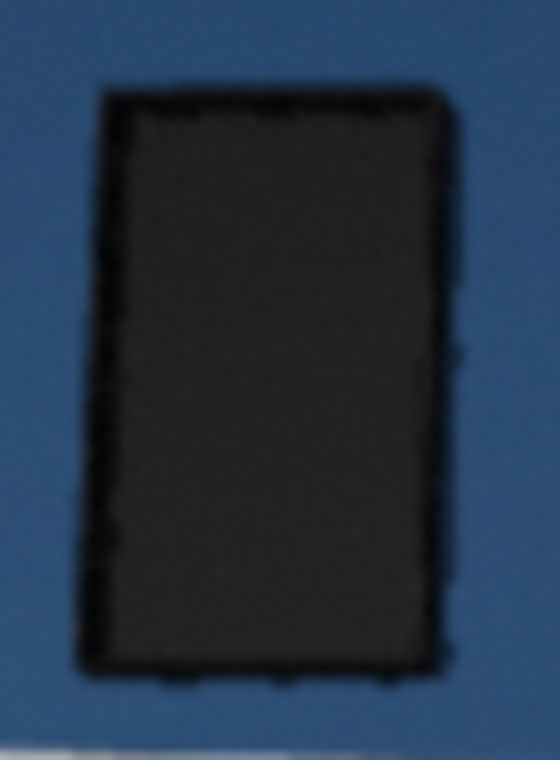

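View pics/c6.png

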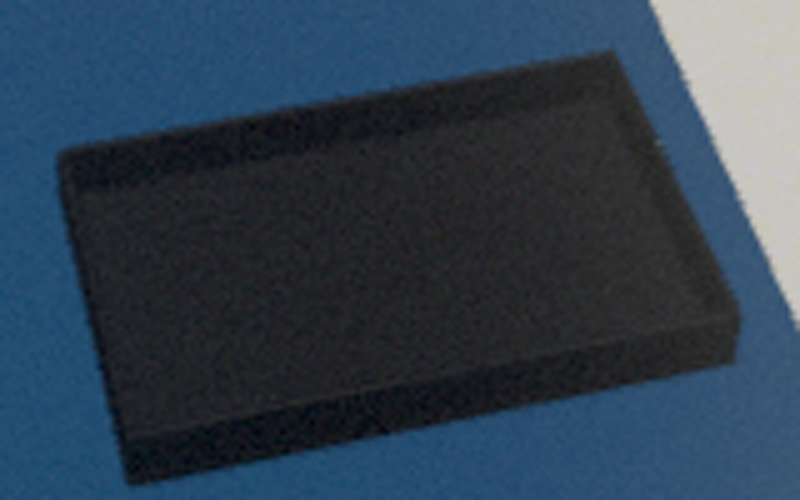

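Run:
```python
from m1 import *
a=load("top","0");b=load("side","0")
o=np.array
def show(n,P):
    P=P*1000; print(n,P.round(1)[:,:2].tolist(),"ctr",P.mean(0).round(1),"sides",[round(float(np.linalg.norm(P[i]-P[i-1])),1) for i in range(4)],"ang",[round(float(np.degrees(np.arctan2(*(P[i]-P[i-1])[1::-1]))),1) for i in range(4)])
show("tray top",toplane(a,o([(103,92),(442,92),(437,670),(78,668)])/8.+o([175,145])-.44,.033))
show("tray side",toplane(b,o([(60,155),(612,52),(738,318),(125,437)])/5.+o([285,265])-.4,.033))
# pump in holder frame, gripper tip heights
s=r.get_state(); print(s["tool_pos"],s["tool_rot"])
```

```text
tray top [[590.3, 408.7], [594.6, 270.5], [357.0, 258.3], [353.8, 400.6]] ctr [473.9 334.5  33. ] sides [236.7, 138.2, 237.9, 142.3] ang [2.0, -88.2, -177.1, 91.3]
tray side [[595.5, 277.2], [359.0, 267.5], [355.0, 406.0], [592.1, 411.9]] ctr [475.4 340.6  33. ] sides [134.8, 236.7, 138.6, 237.1] ang [-88.6, -177.7, 91.7, 1.4]
[ 0.20998622 -0.58796514  0.22167757] [-1.79889966e+02 -1.97057958e-02  1.96393496e+01]
```

```bash
cat > mv.py <<'E'
import json,sys,numpy as np,os
from cell import r
F="cmd.json"
def cmd(): return np.array(json.load(open(F))) if os.path.exists(F) else np.array([210.,-589.,223.,19.64])
def axes(y):
    y=np.radians(y); return np.array([[np.cos(y),np.sin(y),0],[np.sin(y),-np.cos(y),0],[0,0,-1]])
def delta(x,y,z,yaw,c=None):
    c=cmd() if c is None else c
    d=axes(c[3])@(np.array([x,y,z])-c[:3]); return d.round(1).tolist(), round(float(np.radians(c[3]-yaw)),4)
def applied(d,turn):
    c=cmd(); p=c[:3]+axes(c[3]).T@np.array(d,float); n=np.r_[p,c[3]-np.degrees(turn)]; json.dump(n.tolist(),open(F,"w"))
    s=r.get_state(); print("cmd",n.round(1),"meas",(s["tool_pos"]*1000).round(1),s["tool_rot"].round(2),"F",s["force"].round(1),"w",round(s["width"]*1000,1),"t",s["time"])
E
python3 -c "
from mv import *
print(delta(553.5,44,150,3.3))"
```

```text
([536.3, -480.7, 73.0], 0.2852)
```

Request:
{"op": "drive_tool", "data": {
  "deltas": [
    [[45, -40, 0], 0.1],
    [[90, -80, 0], 0.2],
    [[150, -134, 20], 0.285],
    [[205, -184, 30], 0.285],
    [[260, -233, 40], 0.285],
    [[315, -282, 50], 0.285],
    [[370, -332, 60], 0.285],
    [[425, -381, 65], 0.285],
    [[480, -430, 70], 0.285],
    [[536, -480, 73], 0.285]
  ],
  "grip": 60
}}

```text
time: 1.35
tool_pos: [0.5043, -0.046, 0.1559]
tool_rot: [-180.0, 0.0, 3.3]
force: [0.5, -0.8, 0.6]
width: 0.052
```

Request:
{"op": "drive_tool", "data": {
  "deltas": [
    [[0, 0, 0], 0],
    [[0, 0, 0], 0],
    [[0, 0, 0], 0]
  ]
}}

```text
time: 1.72
tool_pos: [0.5031, -0.0491, 0.1563]
tool_rot: [180.0, 0.0, 3.2]
force: [0.2, 0.8, -0.3]
width: 0.0523
```

```bash
cat >> mv.py <<'E'
def go(x,y,z,yaw):
    s=r.get_state(); c=np.r_[s["tool_pos"]*1000,s["tool_rot"][2]]; print("from",c.round(2),"F",s["force"].round(1),"w",round(s["width"]*1000,1),"t",round(s["time"],2)); print(delta(x,y,z,yaw,c))
E
python3 - <<'E'
from mv import *
go(553.5,44,120,3.3)
from h import *
a=snap("top","1");b=snap("side","1")
E
```

```text
from [503.13 -49.14 156.26   3.19] F [ 0.2  0.8 -0.3] w 52.3 t 1.73
([55.5, -90.2, 36.3], -0.0019)
```

View pics/side1.png

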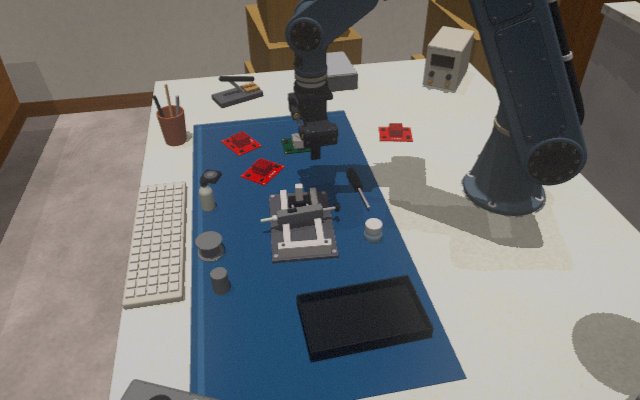

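Request:
{"op": "drive_tool", "data": {
  "deltas": [
    [[28, -45, 10], 0],
    [[55.5, -90, 20], 0],
    [[55.5, -90, 36], 0],
    [[55.5, -90, 36], 0],
    [[55.5, -90, 36], 0]
  ]
}}

```text
time: 2.45
tool_pos: [0.5534, 0.0438, 0.1204]
tool_rot: [180.0, 0.0, 3.2]
force: [0.0, -0.5, 0.4]
width: 0.0521
```

Run:
```python
from mv import *
go(553.5,44,43,3.3)
from h import *
a=snap("top","2");b=snap("side","2")
crop(b,240,100,350,260,5,"pics/c7.png")
crop(a,250,120,350,220,6,"pics/c8.png")
s=r.get_state();
print(proj(a,s["tool_pos"]),proj(b,s["tool_pos"]))
```

```text
from [553.43  43.79 120.4    3.19] F [ 0.  -0.5  0.4] w 52.1 t 2.45
([0.1, -0.2, 77.4], -0.0019)
[[298.06566411 163.44038765]] [[297.88188009 189.20490629]]
```

View pics/c7.png

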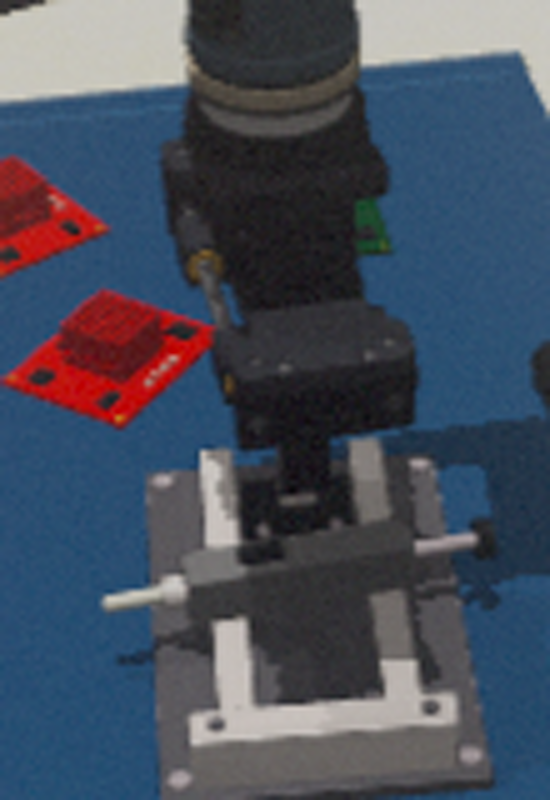

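View pics/c8.png

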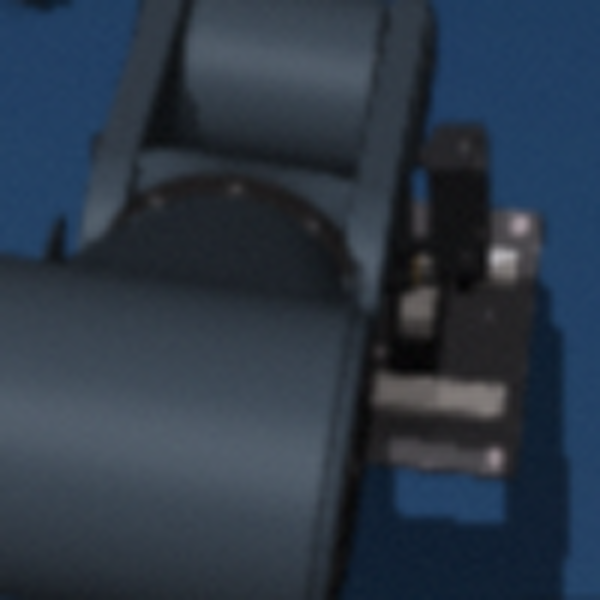

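Request:
{"op": "drive_tool", "data": {
  "deltas": [
    [[0, 0, 30], 0],
    [[0, 0, 55], 0],
    [[0, 0, 70], 0],
    [[0, 0, 77], 0],
    [[0, 0, 77], 0],
    [[0, 0, 77], 0]
  ]
}}

```text
time: 3.3
tool_pos: [0.5546, 0.0451, 0.044]
tool_rot: [180.0, -0.1, 3.3]
force: [0.2, -0.1, 0.7]
width: 0.052
```

Request:
{"op": "drive_tool", "data": {
  "deltas": [
    [[0, 0, 0], 0],
    [[0, 0, 0], 0],
    [[0, 0, 0], 0],
    [[0, 0, 0], 0],
    [[0, 0, 0], 0],
    [[0, 0, 0], 0]
  ],
  "grip": 0
}}

```text
time: 4.05
tool_pos: [0.554, 0.0452, 0.0434]
tool_rot: [180.0, -0.0, 3.3]
force: [0.5, 0.6, 1.6]
width: 0.0237
```

Run:
```python
from mv import *
go(553.5,44,140,3.3)
```

```text
from [554.01  45.22  43.41   3.31] F [0.5 0.6 1.6] w 23.7 t 4.05
([-0.6, 1.2, -96.6], 0.0002)
```

Request:
{"op": "drive_tool", "data": {
  "deltas": [
    [[0, 0, -20], 0],
    [[0, 0, -50], 0],
    [[0, 0, -82], 0],
    [[0, 0, -82], 0],
    [[0, 0, -82], 0]
  ]
}}

```text
time: 4.68
tool_pos: [0.5532, 0.0453, 0.1245]
tool_rot: [-180.0, 0.1, 3.3]
force: [-0.4, 0.4, -1.2]
width: 0.0235
```

Run:
```python
from mv import *
go(474.5,337.5,125,2)
from h import *
b=snap("side","3")
crop(b,240,100,350,260,5,"pics/c9.png")
```

```text
from [553.16  45.3  124.54   3.31] F [-0.4  0.4 -1.2] w 23.5 t 4.67
([-61.7, -296.3, -0.5], 0.0229)
```

View pics/c9.png

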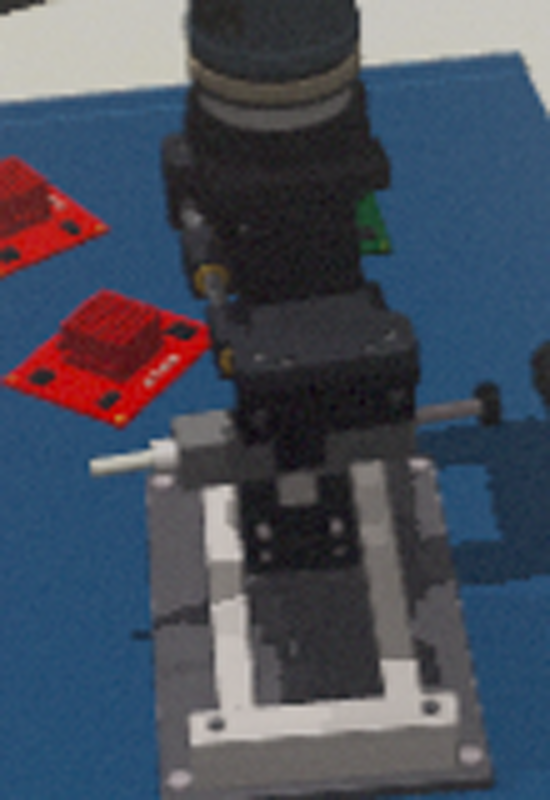

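Request:
{"op": "drive_tool", "data": {
  "deltas": [
    [[-6, -25, 0], 0.01],
    [[-14, -65, 0], 0.023],
    [[-22, -105, 0], 0.023],
    [[-31, -150, 0], 0.023],
    [[-41, -195, 0], 0.023],
    [[-50, -240, 0], 0.023],
    [[-58, -278, 0], 0.023],
    [[-62, -296, 0], 0.023],
    [[-62, -296, 0], 0.023],
    [[-62, -296, 0], 0.023]
  ]
}}

```text
time: 5.98
tool_pos: [0.4751, 0.3358, 0.1248]
tool_rot: [179.9, 0.1, 1.9]
force: [0.2, -0.1, -1.2]
width: 0.0237
```

Run:
```python
from mv import *
go(474.5,337.5,18.5,2)
from h import *
b=snap("side","4")
crop(b,240,200,460,370,3.5,"pics/c10.png")
```

```text
from [475.12 335.83 124.81   1.95] F [ 0.2 -0.1 -1.2] w 23.7 t 5.97
([-0.6, -1.7, 106.3], -0.0009)
```

View pics/c10.png

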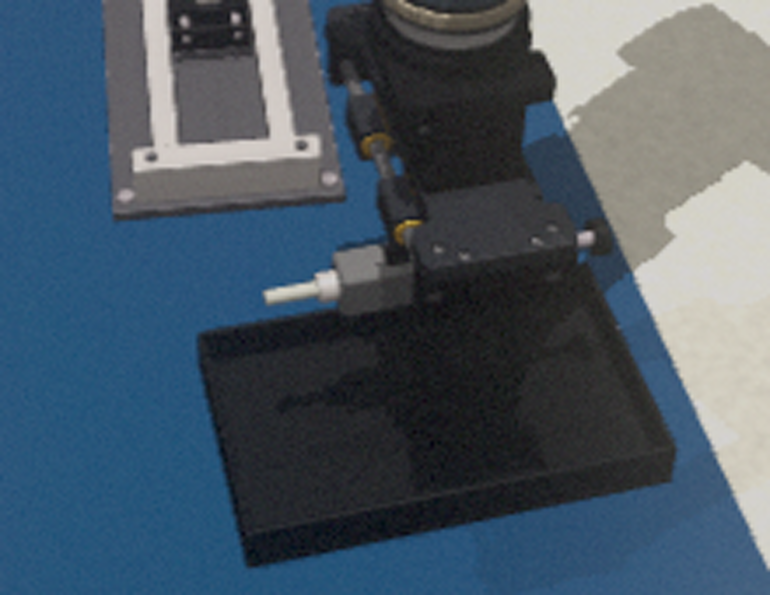

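Request:
{"op": "drive_tool", "data": {
  "deltas": [
    [[0, -1, 30], 0],
    [[0, -1, 65], 0],
    [[0, -1, 90], 0],
    [[0, -1, 99], 0],
    [[0, -1, 103], 0],
    [[0, -1, 106], 0],
    [[0, -1, 106], 0],
    [[0, -1, 106], 0]
  ]
}}

```text
time: 7.02
tool_pos: [0.4753, 0.3384, 0.02]
tool_rot: [-180.0, -0.1, 2.0]
force: [0.5, 0.1, -1.5]
width: 0.024
```

Run:
```python
from mv import *
go(474.5,337.5,17.4,2)
```

```text
from [475.28 338.39  19.96   2.  ] F [ 0.5  0.1 -1.5] w 24.0 t 7.03
([-0.8, 0.9, 2.6], 0.0001)
```

Request:
{"op": "drive_tool", "data": {
  "deltas": [
    [[0, 0, 1], 0],
    [[0, 0, 2], 0],
    [[0, 0, 3], 0],
    [[0, 0, 3], 0]
  ]
}}

```text
time: 7.52
tool_pos: [0.475, 0.3383, 0.0174]
tool_rot: [-180.0, -0.0, 2.0]
force: [-2.0, -1.7, 6.7]
width: 0.0237
```

Request:
{"op": "drive_tool", "data": {
  "deltas": [
    [[0, 0, -1], 0],
    [[0, 0, -1], 0],
    [[0, 0, -1], 0],
    [[0, 0, -1], 0],
    [[0, 0, -1], 0]
  ],
  "grip": 60
}}

```text
time: 8.15
tool_pos: [0.4749, 0.3381, 0.0172]
tool_rot: [180.0, 0.0, 2.0]
force: [-0.1, -0.4, 0.1]
width: 0.0518
```

Request:
{"op": "drive_tool", "data": {
  "deltas": [
    [[0, 0, -20], 0],
    [[0, 0, -60], 0],
    [[0, 0, -110], 0],
    [[0, 0, -135], 0],
    [[0, 0, -135], 0]
  ]
}}

```text
time: 8.78
tool_pos: [0.4763, 0.3388, 0.1545]
tool_rot: [-179.9, -0.3, 2.0]
force: [0.1, -0.8, -0.6]
width: 0.052
```

Run:
```python
from mv import *
go(498.4,-319.5,150,90)
from h import *
b=snap("side","5");a=snap("top","5")
crop(b,240,240,460,370,3.5,"pics/c11.png")
crop(a,240,130,350,230,6,"pics/c12.png")
```

```text
from [476.34 338.83 154.5    2.  ] F [ 0.1 -0.8 -0.6] w 52.0 t 8.78
([-0.9, 658.7, 4.5], -1.536)
```

View pics/c11.png

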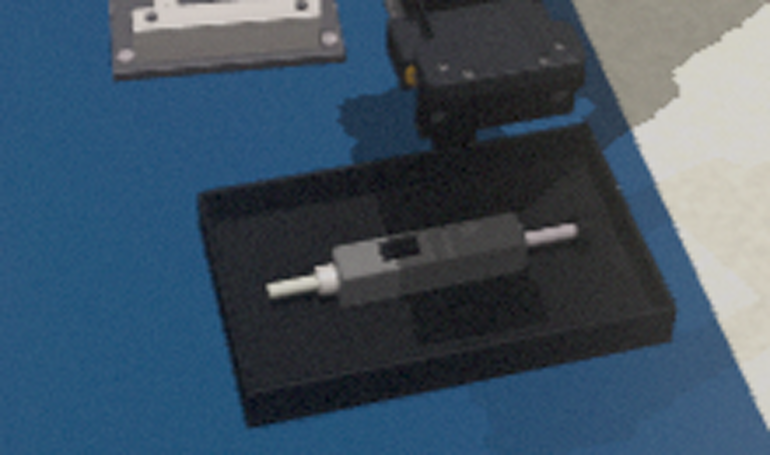

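View pics/c12.png

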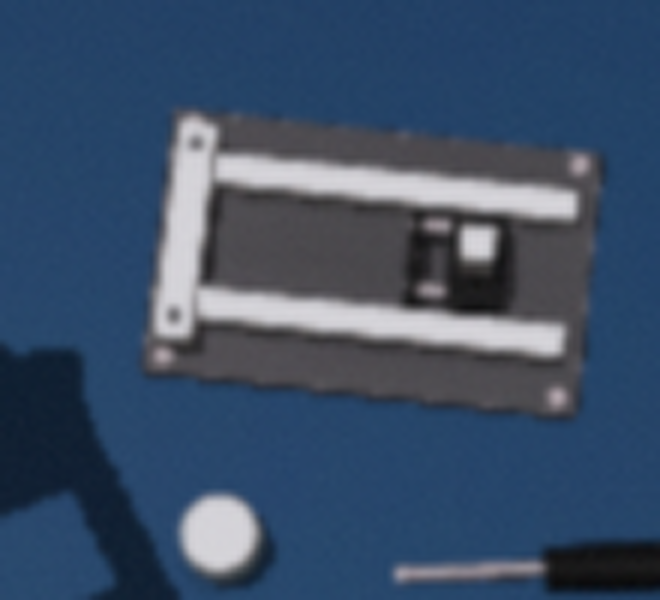

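Run:
```python
from m1 import *
a=load("top","5");b=load("side","5")
o=np.array; A=lambda L:o(L)/6.+o([240,130])-.42
g=a["pixels"].astype(float).mean(2)
def ln(p,q,z,d=a,g=g,half=1.8):
    l=subedge(d,p,q,g,half); pts=o([l[2:]-10*l[:2],l[2:]+10*l[:2]])
    P=toplane(d,pts,z)[:,:2]*1000; v=P[1]-P[0]; v/=np.linalg.norm(v)
    if v[1]<0 and abs(v[1])>.5: v=-v
    return P.mean(0),v,np.degrees(np.arctan2(v[1],v[0]))
C=o([549.2,34.0]); 
def rep(name,res):
    p,v,an=res; print(name,p.round(1),round(an,2))
    return res
th=np.radians(-4.5)
ex=o([np.cos(th),np.sin(th)]);ey=o([-np.sin(th),np.cos(th)])
for n,p,q,z,e,val in (("railU up",(217,155),(578,188),.033,ex,46),("railU lo",(217,182),(575,218),.033,ex,30),("railL up",(200,288),(567,325),.033,ex,-30),("railL lo",(200,318),(563,355),.033,ex,-46)):
    P,v,an=rep(n,ln(*A([p,q]),z)); print("  offset h", round((P-C)@e,2),"nominal",val)
for n,p,q,z,val in (("jawface",(217,130),(192,335),.040,92.5),("post +y",(461,226),(461,258),.082,None),("post -y",(495,226),(493,258),.082,None)):
    P,v,an=rep(n,ln(*A([p,q]),z,half=1.5)); print("  y_h", round((P-C)@ey,2),"nominal",val)
# side view
crop(b,250,160,350,270,7,"pics/c13.png")
```

```text
railU up [594.8  14.7] 85.74
  offset h 46.99 nominal 46
railU lo [578.6  21.3] 85.54
  offset h 30.27 nominal 30
railL up [519.9  33.3] 85.64
  offset h -29.13 nominal -30
railL lo [503.   31.4] 85.46
  offset h -45.84 nominal -46
jawface [557.4 125.1] -4.26
  y_h 91.5 nominal 92.5
post +y [545.  -13.6] 0.7
  y_h -47.78 nominal None
post -y [545.5 -31.4] -3.18
  y_h -65.53 nominal None
```

View pics/c13.png

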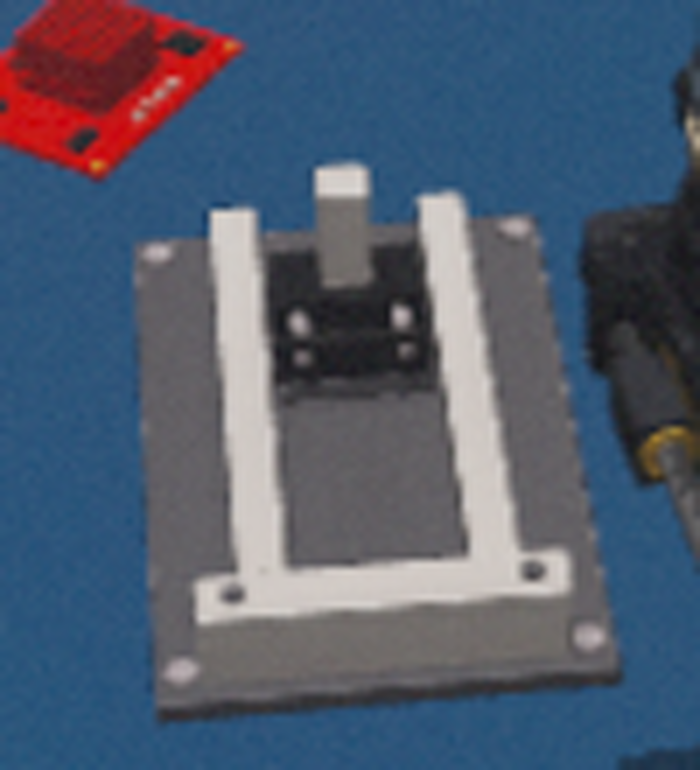

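Run:
```python
from m1 import *
b=load("side","5")
o=np.array; B=lambda L:o(L)/7.+o([250,160])-.43
g=b["pixels"].astype(float).mean(2)
C=o([549.2,34.0]); th=np.radians(-4.45)
ex=o([np.cos(th),np.sin(th)]);ey=o([-np.sin(th),np.cos(th)])
for n,p,q,val in (("rail+ out",(210,212),(238,570),46),("rail+ in",(258,210),(285,560),30),("rail- in",(420,200),(468,550),-30),("rail- out",(465,197),(516,545),-46)):
    l=subedge(b,*B([p,q]),g,1.8); P=toplane(b,o([l[2:]-20*l[:2],l[2:]+20*l[:2]]),.033)[:,:2]*1000; v=P[1]-P[0]
    print(n,round((P.mean(0)-C)@ex,2),val,np.degrees(np.arctan2(v[1],v[0])).round(2))
l=subedge(b,*B([(285,567),(468,557)]),g,1.8); P=toplane(b,o([l[2:]-8*l[:2],l[2:]+8*l[:2]]),.040)[:,:2]*1000
print("jaw face y (z40)",(P-C)@ey)
```

```text
rail+ out 45.53 46 85.46
rail+ in 28.99 30 85.16
rail- in -30.37 -30 85.53
rail- out -46.64 -46 85.34
jaw face y (z40) [93.12966546 93.90099938]
```

Request:
{"op": "drive_tool", "data": {
  "deltas": [
    [[0, 30, 0], -0.1],
    [[0, 80, 0], -0.25],
    [[0, 130, 0], -0.4],
    [[0, 180, 0], -0.55],
    [[0, 230, 0], -0.7],
    [[0, 280, 0], -0.85],
    [[0, 330, 0], -1.0],
    [[0, 380, 0], -1.15],
    [[0, 430, 0], -1.3],
    [[0, 480, 0], -1.45]
  ],
  "grip": 80
}}

```text
time: 10.12
tool_pos: [0.4904, -0.1427, 0.1504]
tool_rot: [-179.8, -0.1, 85.3]
force: [0.2, -0.4, 0.9]
width: 0.0696
```

Request:
{"op": "drive_tool", "data": {
  "deltas": [
    [[0, 0, 0], 0],
    [[0, 0, 0], 0]
  ]
}}

```text
time: 10.38
tool_pos: [0.4903, -0.1408, 0.1508]
tool_rot: [-179.8, -0.1, 85.0]
force: [0.9, 0.1, -0.4]
width: 0.0693
```

Run:
```python
from mv import *
go(498.4,-319.5,110,90)
```

```text
from [ 490.26 -140.8   150.81   84.98] F [ 0.9  0.1 -0.4] w 69.3 t 10.38
([-177.3, 23.8, 40.8], -0.0877)
```

Request:
{"op": "drive_tool", "data": {
  "deltas": [
    [[-45, 6, 10], -0.04],
    [[-90, 12, 20], -0.088],
    [[-135, 18, 30], -0.088],
    [[-177, 24, 41], -0.088],
    [[-177, 24, 41], -0.088],
    [[-177, 24, 41], -0.088]
  ]
}}

```text
time: 11.12
tool_pos: [0.4998, -0.3176, 0.1105]
tool_rot: [-179.9, -0.2, 90.2]
force: [-0.3, 0.3, 0.1]
width: 0.0695
```

Run:
```python
from mv import *
go(498.4,-319.5,15,90)
from h import *
b=snap("side","6")
crop(b,240,60,350,170,6,"pics/c14.png")
```

```text
from [ 499.82 -317.56  110.55   90.17] F [-0.3  0.3  0.1] w 69.5 t 11.12
([-1.9, -1.4, 95.5], 0.003)
```

View pics/c14.png

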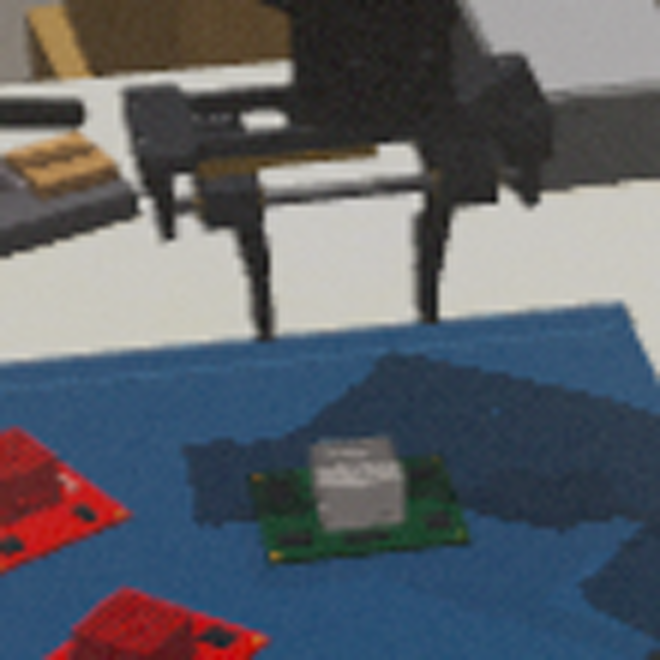

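Request:
{"op": "drive_tool", "data": {
  "deltas": [
    [[-2, -1.4, 35], 0.003],
    [[-2, -1.4, 70], 0.003],
    [[-2, -1.4, 88], 0.003],
    [[-2, -1.4, 96], 0.003],
    [[-2, -1.4, 96], 0.003],
    [[-2, -1.4, 96], 0.003]
  ]
}}

```text
time: 11.92
tool_pos: [0.4996, -0.3224, 0.0164]
tool_rot: [179.9, 0.1, 90.0]
force: [-0.0, 0.5, -0.5]
width: 0.0696
```

Request:
{"op": "drive_tool", "data": {
  "deltas": [
    [[0, 0, 0], 0],
    [[0, 0, 0], 0],
    [[0, 0, 0], 0],
    [[0, 0, 0], 0],
    [[0, 0, 0], 0],
    [[0, 0, 0], 0]
  ],
  "grip": 0
}}

```text
time: 12.68
tool_pos: [0.4988, -0.322, 0.0154]
tool_rot: [-180.0, -0.0, 89.9]
force: [-1.4, -1.3, 1.9]
width: 0.0394
```

Run:
```python
from mv import *
go(498.4,-319.5,110,90)
```

```text
from [ 498.83 -321.99   15.39   89.95] F [-1.4 -1.3  1.9] w 39.4 t 12.68
([2.5, -0.4, -94.6], -0.0009)
```

Request:
{"op": "drive_tool", "data": {
  "deltas": [
    [[0, 0, -15], 0],
    [[0, 0, -45], 0],
    [[0, 0, -85], 0],
    [[0, 0, -115], 0],
    [[0, 0, -115], 0],
    [[0, 0, -115], 0]
  ]
}}

```text
time: 13.42
tool_pos: [0.4984, -0.3215, 0.1299]
tool_rot: [-180.0, -0.0, 89.9]
force: [0.2, -0.1, -1.5]
width: 0.0398
```

Run:
```python
from mv import *
go(553,80.7,130,85.55)
from h import *
b=snap("side","7")
crop(b,240,60,350,170,6,"pics/c15.png")
```

```text
from [ 498.44 -321.47  129.94   89.94] F [ 0.2 -0.1 -1.5] w 39.8 t 13.43
([402.2, 54.2, -0.1], 0.0767)
```

View pics/c15.png

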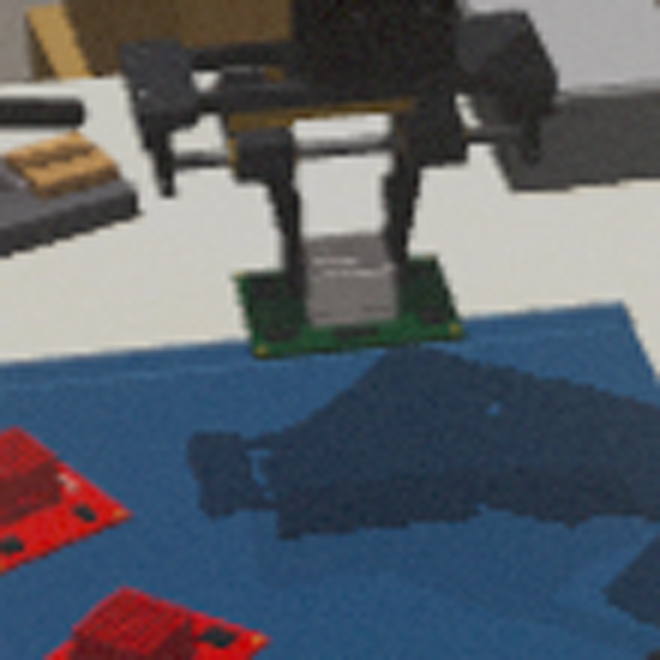

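Board held level. Moving over the holder.

Request:
{"op": "drive_tool", "data": {
  "deltas": [
    [[25, 3, 0], 0.01],
    [[65, 9, 0], 0.02],
    [[110, 15, 0], 0.03],
    [[155, 21, 0], 0.04],
    [[200, 27, 0], 0.05],
    [[245, 33, 0], 0.06],
    [[290, 39, 0], 0.077],
    [[335, 45, 0], 0.077],
    [[375, 51, 0], 0.077],
    [[402, 54, 0], 0.077]
  ]
}}

```text
time: 14.72
tool_pos: [0.5523, 0.082, 0.1287]
tool_rot: [-179.8, -0.0, 85.6]
force: [0.8, 0.4, -0.9]
width: 0.0398
```

Request:
{"op": "drive_tool", "data": {
  "deltas": [
    [[0, 0, 0], 0],
    [[0, 0, 0], 0],
    [[0, 0, 0], 0]
  ]
}}

```text
time: 15.1
tool_pos: [0.5531, 0.0789, 0.1298]
tool_rot: [-179.9, 0.0, 85.4]
force: [0.3, -1.2, -0.4]
width: 0.0393
```

Run:
```python
from mv import *
go(553,80.7,70,85.55)
from h import *
b=snap("side","8")
crop(b,240,100,370,280,4,"pics/c16.png")
```

```text
from [553.05  78.87 129.83  85.45] F [ 0.3 -1.2 -0.4] w 39.3 t 15.1
([1.8, -0.2, 59.8], -0.0018)
```

View pics/c16.png

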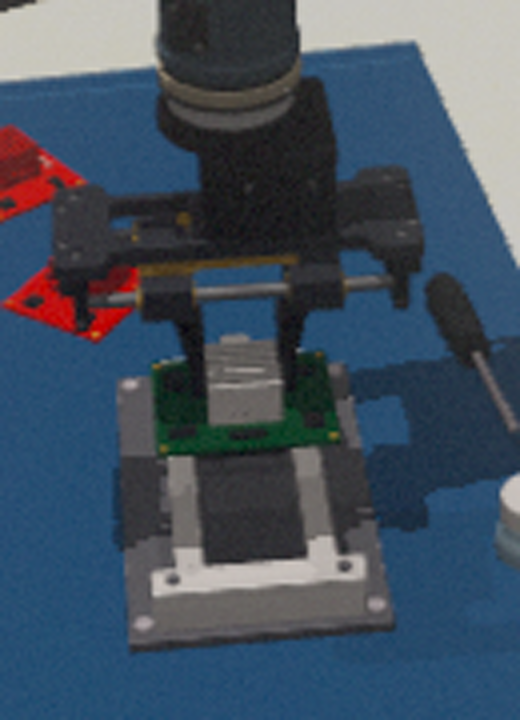

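Request:
{"op": "drive_tool", "data": {
  "deltas": [
    [[0, 0, 25], 0],
    [[0, 0, 50], 0],
    [[0, 0, 70], 0],
    [[0, 0, 74], 0],
    [[0, 0, 74], 0],
    [[0, 0, 74], 0]
  ]
}}

```text
time: 15.9
tool_pos: [0.5541, 0.0797, 0.0572]
tool_rot: [179.9, -0.0, 85.5]
force: [-0.1, 0.0, -0.9]
width: 0.0396
```

Run:
```python
from mv import *
go(553,80.7,45.4,85.55)
from h import *
b=snap("side","9")
crop(b,250,160,350,270,7,"pics/c17.png")
```

```text
from [554.1   79.72  57.19  85.51] F [-0.1  0.  -0.9] w 39.6 t 15.9
([0.9, -1.2, 11.8], -0.0007)
```

View pics/c17.png

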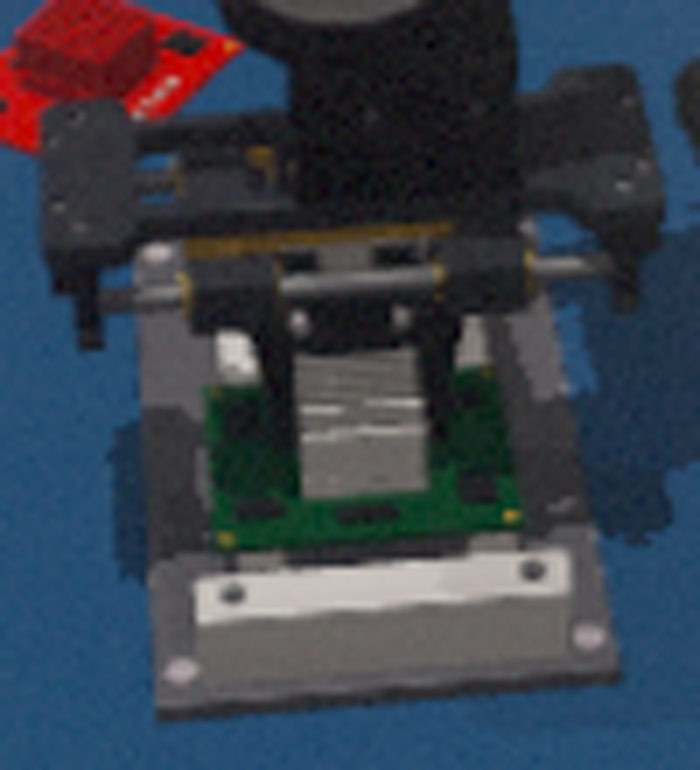

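Request:
{"op": "drive_tool", "data": {
  "deltas": [
    [[1, -0.8, 4], 0],
    [[1, -0.8, 7], 0],
    [[1, -0.8, 9.5], 0],
    [[1, -0.8, 11.5], 0],
    [[1, -0.8, 12], 0],
    [[1, -0.8, 12], 0]
  ]
}}

```text
time: 16.7
tool_pos: [0.5525, 0.0811, 0.0454]
tool_rot: [180.0, 0.0, 85.5]
force: [-2.1, -0.2, 7.5]
width: 0.0397
```

Run:
```python
from mv import *
go(553,80.7,45.4,85.55)
```

```text
from [552.53  81.05  45.37  85.54] F [-2.1 -0.2  7.5] w 39.7 t 16.7
([-0.3, 0.5, -0.0], -0.0002)
```

Request:
{"op": "drive_tool", "data": {
  "deltas": [
    [[0, 0.4, -0.8], 0],
    [[0, 0.4, -0.8], 0],
    [[0, 0.4, -0.8], 0]
  ]
}}

```text
time: 17.08
tool_pos: [0.5531, 0.081, 0.0454]
tool_rot: [180.0, -0.0, 85.5]
force: [-0.7, 0.8, 6.1]
width: 0.0395
```

Request:
{"op": "drive_tool", "data": {
  "deltas": [
    [[0, 0, 0], 0],
    [[0, 0, 0], 0],
    [[0, 0, 0], 0],
    [[0, 0, 0], 0]
  ],
  "grip": 65
}}

```text
time: 17.58
tool_pos: [0.553, 0.081, 0.0449]
tool_rot: [-180.0, 0.0, 85.5]
force: [-0.6, 0.4, -0.5]
width: 0.0561
```

Request:
{"op": "drive_tool", "data": {
  "deltas": [
    [[0, 0, -20], 0],
    [[0, 0, -60], 0],
    [[0, 0, -100], 0],
    [[-50, 0, -130], 0],
    [[-110, 0, -130], 0],
    [[-170, 0, -130], 0],
    [[-230, 0, -130], 0],
    [[-270, 0, -130], 0],
    [[-270, 0, -130], 0]
  ]
}}

```text
time: 18.7
tool_pos: [0.532, -0.1914, 0.1751]
tool_rot: [179.9, 0.1, 85.3]
force: [-0.1, 0.5, 0.8]
width: 0.0564
```

Run:
```python
from mv import *
from h import *
b=snap("side","10"); a=snap("top","10")
crop(b,250,160,350,270,7,"pics/c18.png")
crop(a,240,130,350,230,6,"pics/c19.png")
go(544.8,-20.5,130,-4.45)
```

```text
from [ 531.45 -187.93  174.8    85.46] F [0.3 0.2 0.6] w 56.8 t 18.8
([168.0, 0.1, 44.8], 1.5693)
```

View pics/c18.png

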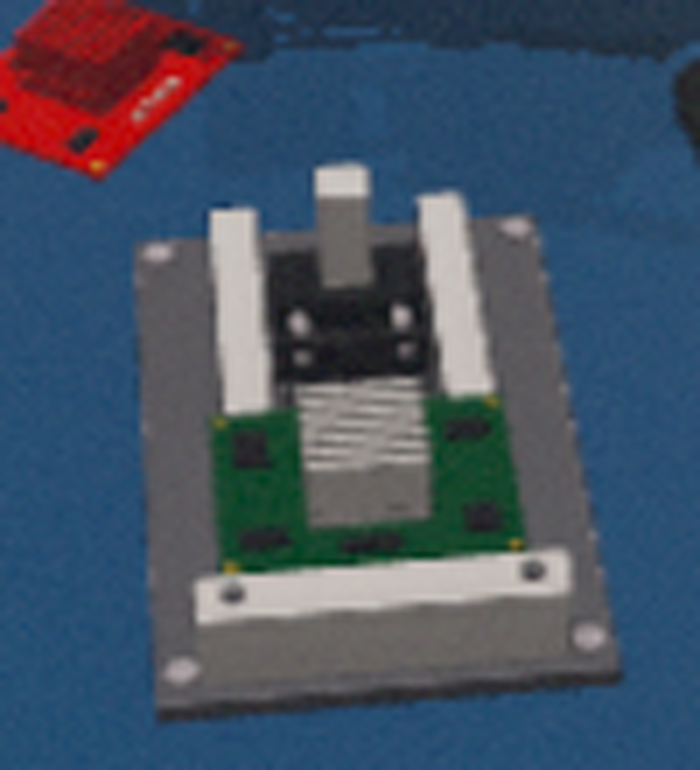

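View pics/c19.png

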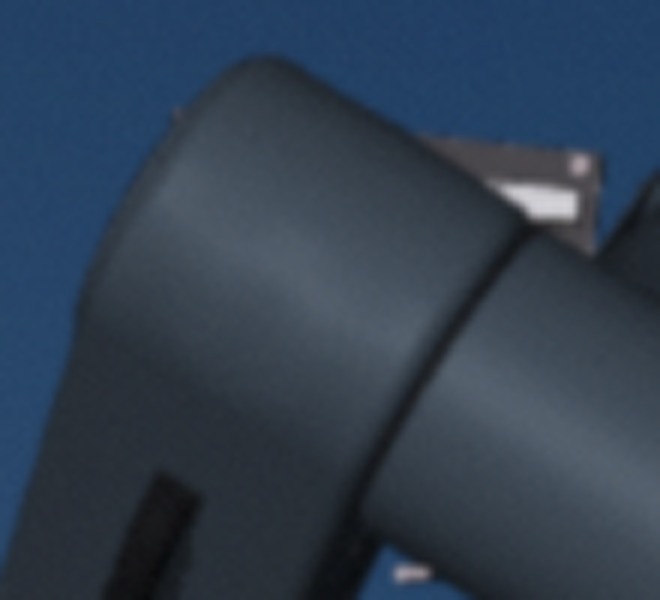

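Run:
```python
from m1 import *
b=load("side","10")
o=np.array; B=lambda L:o(L)/7.+o([250,160])-.43
gch=b["pixels"][:,:,1].astype(float)-b["pixels"][:,:,0]
C=o([549.2,34.0]); th=np.radians(-4.45)
ex=o([np.cos(th),np.sin(th)]);ey=o([-np.sin(th),np.cos(th)])
for n,p,q,z in (("left",(210,420),(222,565),.0355),("right",(498,400),(525,548),.0355),("back",(430,402),(495,395),.0345),("back2",(213,418),(290,408),.0345)):
    l=subedge(b,*B([p,q]),gch,1.8); P=toplane(b,o([l[2:]-8*l[:2],l[2:]+8*l[:2]]),z)[:,:2]*1000; v=P[1]-P[0]
    print(n,((P-C)@ex).round(2),((P-C)@ey).round(2),np.degrees(np.arctan2(v[1],v[0])).round(2))
```

```text
left [50.73 50.46] [22.95 77.72] 85.83
right [-48.71 -48.75] [12.96 68.64] 85.59
back [-16.07 -54.26] [ 8.39 10.96] 171.7
back2 [52.57 14.72] [11.92  7.1 ] -177.19
```

Request:
{"op": "drive_tool", "data": {
  "deltas": [
    [[-40, 0, 0], 0.15],
    [[-80, 0, 0], 0.3],
    [[-120, 0, 0], 0.45],
    [[-160, 0, 0], 0.6],
    [[-200, 0, 0], 0.75],
    [[-230, 0, 0], 0.9],
    [[-250, 0, 0], 1.05],
    [[-250, 0, 0], 1.2],
    [[-250, 0, 0], 1.38],
    [[-250, 0, 0], 1.569]
  ],
  "grip": 50
}}

```text
time: 20.05
tool_pos: [0.5133, -0.435, 0.1747]
tool_rot: [-179.9, 0.0, -4.5]
force: [0.6, 0.8, -0.6]
width: 0.0434
```

Run:
```python
from mv import *
from h import *
a=snap("top","11")
crop(a,240,130,350,230,7,"pics/c20.png")
go(544.8,-20.5,130,-4.45)
```

```text
from [ 513.39 -435.05  174.78   -4.72] F [0.5 0.5 0.2] w 43.4 t 20.1
([-2.8, -415.7, 44.8], -0.0047)
```

View pics/c20.png

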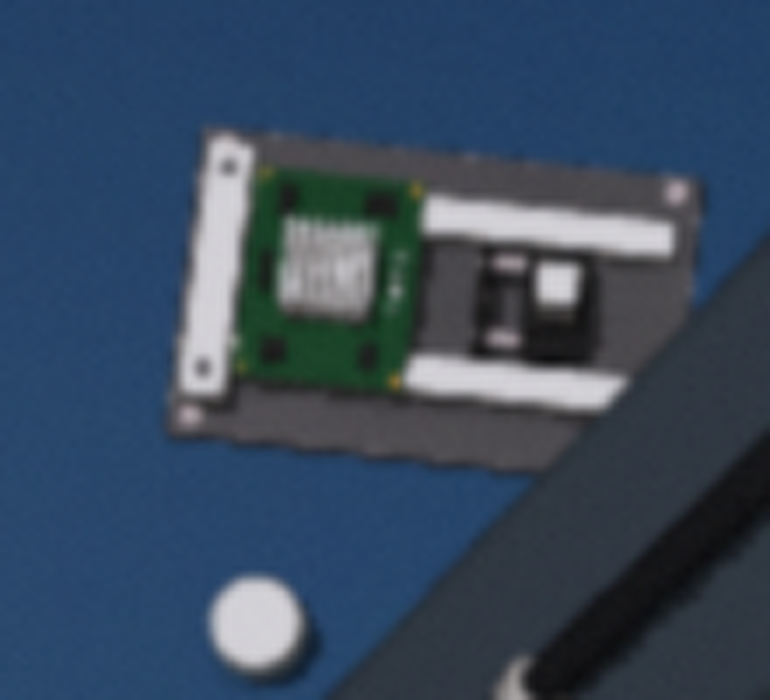

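Run:
```python
from m1 import *
a=load("top","11")
o=np.array; A=lambda L:o(L)/7.+o([240,130])-.43
g=a["pixels"][:,:,1].astype(float)-a["pixels"][:,:,0]; w=a["pixels"].astype(float).mean(2)
C=o([549.2,34.0]); th=np.radians(-4.45)
ex=o([np.cos(th),np.sin(th)]);ey=o([-np.sin(th),np.cos(th)])
for n,p,q,z,ch in (("board +x",(262,168),(425,187),.036,g),("board -x",(238,372),(402,390),.0345,g),("rail+ up",(430,197),(672,220),.033,w),("rail+ lo",(430,232),(672,255),.033,w),("rail- up",(410,355),(600,374),.033,w),("rail- lo",(410,390),(600,412),.033,w),("board -y",(423,190),(402,385),.036,g),("jawface",(252,145),(228,385),.040,w)):
    l=subedge(a,*A([p,q]),ch,1.5); P=toplane(a,o([l[2:]-8*l[:2],l[2:]+8*l[:2]]),z)[:,:2]*1000; v=P[1]-P[0]
    print(n,((P-C)@ex).mean().round(2),((P-C)@ey).mean().round(2),np.degrees(np.arctan2(v[1],v[0])).round(2))
```

```text
board +x 51.77 61.03 -94.41
board -x -47.48 51.78 -94.71
rail+ up 46.87 -30.08 -94.13
rail+ lo 30.2 -51.52 -94.39
rail- up -29.21 -44.24 -94.16
rail- lo -46.44 -32.01 -94.79
board -y -3.57 9.36 -4.25
jawface 4.16 91.09 -3.91
```

Run:
```python
from mv import *
go(552.9,81,130,85.5)
```

```text
from [ 513.39 -435.05  174.78   -4.72] F [0.5 0.5 0.2] w 43.4 t 20.1
([-3.1, -517.5, 44.8], -1.5746)
```

Request:
{"op": "drive_tool", "data": {
  "deltas": [
    [[0, -30, 0], -0.15],
    [[0, -80, 0], -0.3],
    [[0, -130, 0], -0.45],
    [[0, -180, 0], -0.6],
    [[0, -230, 0], -0.75],
    [[0, -280, 0], -0.9],
    [[0, -330, 0], -1.05],
    [[0, -380, 0], -1.2],
    [[0, -430, 0], -1.38],
    [[0, -480, 0], -1.55]
  ],
  "grip": 65
}}

```text
time: 21.35
tool_pos: [0.5476, 0.0445, 0.1752]
tool_rot: [-180.0, -0.0, 85.1]
force: [1.1, 0.6, 0.5]
width: 0.0564
```

Request:
{"op": "drive_tool", "data": {
  "deltas": [
    [[0, 0, 0], 0],
    [[0, 0, 0], 0]
  ]
}}

```text
time: 21.6
tool_pos: [0.5479, 0.0421, 0.1751]
tool_rot: [-180.0, 0.0, 84.7]
force: [-0.1, 0.1, 0.0]
width: 0.0569
```

Run:
```python
from mv import *
go(552.9,81,120,85.5)
```

```text
from [547.91  42.06 175.12  84.68] F [-0.1  0.1  0. ] w 56.9 t 21.6
([39.2, 1.4, 55.1], -0.0144)
```

Request:
{"op": "drive_tool", "data": {
  "deltas": [
    [[20, 1, 20], -0.014],
    [[39, 1.4, 45], -0.014],
    [[39, 1.4, 55], -0.014],
    [[39, 1.4, 55], -0.014],
    [[39, 1.4, 55], -0.014]
  ]
}}

```text
time: 22.22
tool_pos: [0.5541, 0.0788, 0.1208]
tool_rot: [179.9, 0.0, 85.3]
force: [0.2, 0.5, 0.4]
width: 0.057
```

Run:
```python
from mv import *
go(552.9,81,46,85.5)
```

```text
from [554.08  78.82 120.8   85.26] F [0.2 0.5 0.4] w 57.0 t 22.23
([2.1, -1.4, 74.8], -0.0043)
```

Request:
{"op": "drive_tool", "data": {
  "deltas": [
    [[2, -1, 30], -0.004],
    [[2, -1, 55], -0.004],
    [[2, -1, 68], -0.004],
    [[2, -1, 74], -0.004],
    [[2, -1, 74], -0.004],
    [[2, -1, 74], -0.004]
  ]
}}

```text
time: 22.98
tool_pos: [0.5532, 0.082, 0.0469]
tool_rot: [179.9, -0.0, 85.6]
force: [-0.0, 0.7, -0.5]
width: 0.0563
```

Request:
{"op": "drive_tool", "data": {
  "deltas": [
    [[0, 0, 0], 0],
    [[0, 0, 0], 0],
    [[0, 0, 0], 0],
    [[0, 0, 0], 0],
    [[0, 0, 0], 0]
  ],
  "grip": 0
}}

```text
time: 23.6
tool_pos: [0.5528, 0.082, 0.0464]
tool_rot: [180.0, -0.0, 85.6]
force: [-1.1, -0.5, 3.4]
width: 0.0396
```

Run:
```python
from mv import *
go(551.4,81,46,85.5)
```

```text
from [552.82  82.03  46.42  85.56] F [-1.1 -0.5  3.4] w 39.6 t 23.6
([-1.1, -1.3, 0.4], 0.0011)
```

Request:
{"op": "drive_tool", "data": {
  "deltas": [
    [[0, 0, -2], 0],
    [[0, 0, -2], 0],
    [[0, -1.5, -2], 0],
    [[0, -1.5, -2], 0],
    [[0, -1.5, -2], 0],
    [[0, -1.5, 0], 0],
    [[0, -1.5, 0], 0],
    [[0, -1.5, 0], 0]
  ]
}}

```text
time: 24.6
tool_pos: [0.5513, 0.0821, 0.0464]
tool_rot: [180.0, -0.0, 85.6]
force: [-2.2, 0.4, 3.7]
width: 0.0399
```

Run:
```python
from mv import *
go(551.2,81,46,85.5)
```

```text
from [551.3   82.12  46.39  85.56] F [-2.2  0.4  3.7] w 39.9 t 24.6
([-1.1, -0.0, 0.4], 0.0011)
```

Request:
{"op": "drive_tool", "data": {
  "deltas": [
    [[0, 0, 0.5], 0],
    [[0, 0, 0.5], 0],
    [[0, 0, 0.5], 0],
    [[0, 0, 0.5], 0],
    [[0, 0, 0.5], 0]
  ],
  "grip": 65
}}

```text
time: 25.22
tool_pos: [0.5511, 0.0821, 0.0455]
tool_rot: [-180.0, -0.0, 85.6]
force: [0.2, 0.1, -0.2]
width: 0.0564
```

Request:
{"op": "drive_tool", "data": {
  "deltas": [
    [[0, 0, -20], 0],
    [[0, 0, -60], 0],
    [[0, 0, -100], 0],
    [[-40, 0, -120], 0.15],
    [[-80, 0, -120], 0.3],
    [[-120, 0, -120], 0.45],
    [[-160, 0, -120], 0.6],
    [[-200, 0, -120], 0.75],
    [[-240, 0, -120], 0.9],
    [[-270, 0, -120], 1.05]
  ]
}}

```text
time: 26.48
tool_pos: [0.5299, -0.1888, 0.1656]
tool_rot: [180.0, -0.0, 25.1]
force: [-0.4, 0.9, 0.3]
width: 0.0569
```

```bash
cat > chk.py <<'E'
from m1 import *
import sys
b=load("side",sys.argv[1])
o=np.array; B=lambda L:o(L)/7.+o([250,160])-.43
gch=b["pixels"][:,:,1].astype(float)-b["pixels"][:,:,0]; w=b["pixels"].astype(float).mean(2)
C=o([549.2,34.0]); th=np.radians(-4.45)
ex=o([np.cos(th),np.sin(th)]);ey=o([-np.sin(th),np.cos(th)])
for n,p,q,z,ch in (("left",(210,420),(222,565),.0355,gch),("right",(496,400),(523,548),.0355,gch),("r+o",(210,212),(225,410),.033,w),("r+i",(258,210),(272,400),.033,w),("r-i",(420,200),(445,390),.033,w),("r-o",(465,197),(493,390),.033,w)):
    l=subedge(b,*B([p,q]),ch,1.8); P=toplane(b,o([l[2:]-8*l[:2],l[2:]+8*l[:2]]),z)[:,:2]*1000; v=P[1]-P[0]
    print(n,((P-C)@ex).mean().round(2),((P-C)@ey).mean().round(2),np.degrees(np.arctan2(v[1],v[0])).round(2))
E
python3 - <<'E'
from mv import *
from h import *
b=snap("side","12")
crop(b,250,160,350,270,7,"pics/c21.png")
go(544.3,-20.5,130,-4.45)
E
python3 chk.py 10; python3 chk.py 12
```

```text
from [ 530.52 -192.6   165.75   24.75] F [ 0.6 -1.7 -0.1] w 56.5 t 26.52
([84.6, -150.5, 35.8], 0.5097)
left 50.6 50.34 85.83
right -48.53 50.86 85.84
r+o 45.48 -64.72 85.87
r+i 28.8 -54.24 85.83
r-i -30.31 -48.89 85.24
r-o -46.65 -39.84 85.15
left 49.22 50.33 85.58
right -48.93 50.63 85.38
r+o 45.49 -64.72 85.93
r+i 28.84 -61.53 85.85
r-i -30.31 -48.89 85.25
r-o -46.74 -47.61 85.09
```

View pics/c21.png

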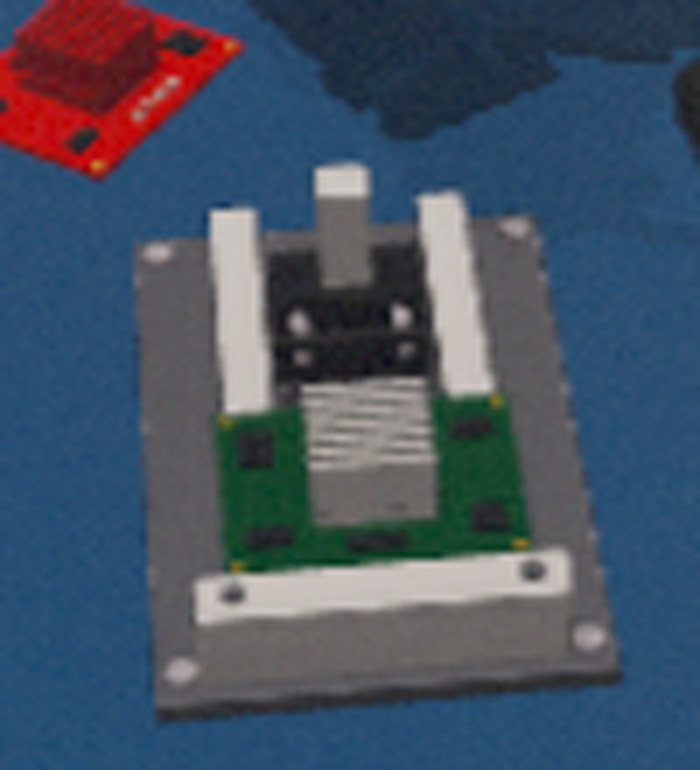

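Request:
{"op": "drive_tool", "data": {
  "deltas": [
    [[0, 0, 0], 0.18],
    [[15, -25, 0], 0.36],
    [[40, -70, 10], 0.51],
    [[65, -115, 30], 0.51],
    [[84, -150, 50], 0.51],
    [[84, -150, 56], 0.51],
    [[84, -150, 56], 0.51],
    [[84, -150, 56], 0.51]
  ],
  "grip": 50
}}

```text
time: 27.52
tool_pos: [0.5425, -0.0168, 0.1102]
tool_rot: [180.0, -0.1, -3.9]
force: [-1.2, -0.9, 0.1]
width: 0.0436
```

Run:
```python
from mv import *
from h import *
b=snap("side","13")
crop(b,250,130,350,240,7,"pics/c22.png")
go(544,-21,52,-4.45)
```

```text
from [542.46 -16.87 110.25  -3.91] F [ 0.1  0.6 -0. ] w 43.6 t 27.57
([1.8, 4.0, 58.3], 0.0094)
```

View pics/c22.png

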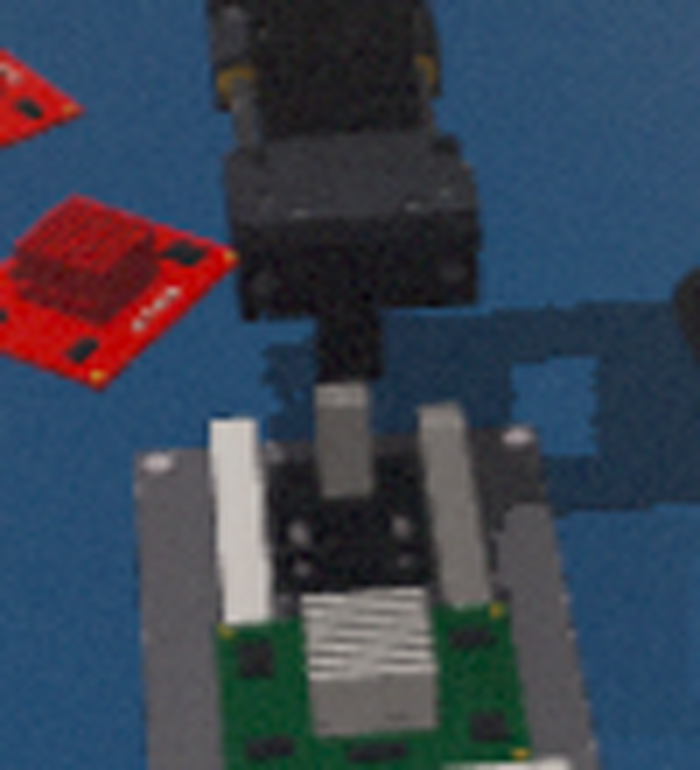

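Request:
{"op": "drive_tool", "data": {
  "deltas": [
    [[1.5, 4, 10], 0.009],
    [[1.5, 4, 20], 0.009],
    [[1.5, 4, 35], 0.009],
    [[1.5, 4, 50], 0.009],
    [[1.5, 4, 58], 0.009],
    [[1.5, 4, 58], 0.009],
    [[1.5, 4, 58], 0.009]
  ]
}}

```text
time: 28.45
tool_pos: [0.5432, -0.0196, 0.0517]
tool_rot: [180.0, -0.0, -4.3]
force: [-0.1, 0.6, -0.7]
width: 0.0433
```

Run:
```python
from mv import *
from h import *
b=snap("side","14")
crop(b,250,130,350,240,7,"pics/c23.png")
go(544,-21,52,-4.45)
```

```text
from [543.37 -19.65  51.96  -4.33] F [-1.   0.5  1.2] w 43.6 t 28.5
([0.7, 1.3, -0.0], 0.0021)
```

View pics/c23.png

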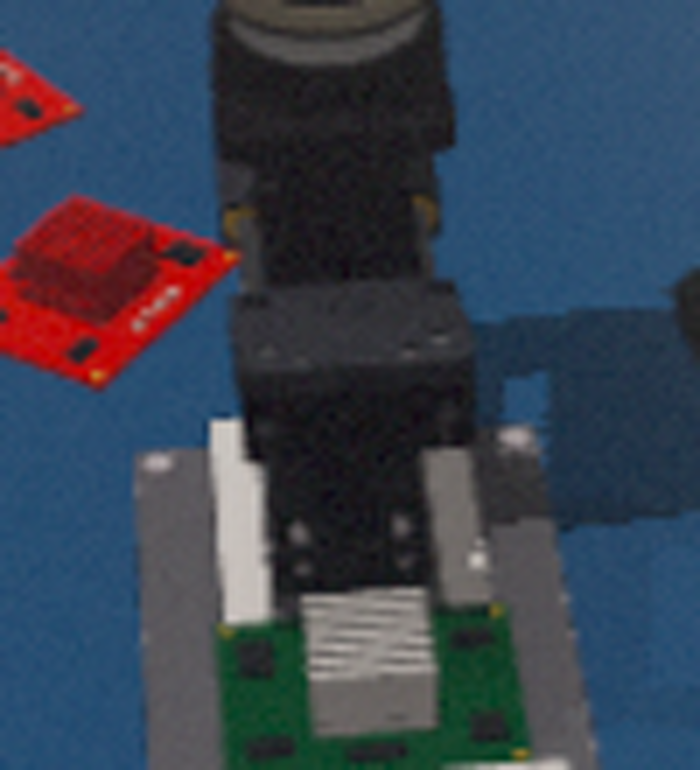

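Post is between the fingers; closing.

Request:
{"op": "drive_tool", "data": {
  "deltas": [
    [[0, 0, 0], 0],
    [[0, 0, 0], 0],
    [[0, 0, 0], 0],
    [[0, 0, 0], 0],
    [[0, 0, 0], 0],
    [[0, 0, 0], 0],
    [[0, 0, 0], 0]
  ],
  "grip": 0
}}

```text
time: 29.38
tool_pos: [0.543, -0.0201, 0.0518]
tool_rot: [180.0, -0.0, -4.3]
force: [-0.9, -5.0, 3.4]
width: 0.0179
```

Run:
```python
from mv import *
go(544,-21,52,-4.45)
```

```text
from [543.03 -20.12  51.76  -4.33] F [-0.9 -5.   3.4] w 17.9 t 29.38
([1.0, 0.8, -0.2], 0.0022)
```

Request:
{"op": "drive_tool", "data": {
  "deltas": [
    [[0, -3, 0], 0],
    [[0, -6, 0], 0],
    [[0, -9, 0], 0],
    [[0, -12, 0], 0],
    [[0, -15, 0], 0],
    [[0, -18, 0], 0],
    [[0, -21, 0], 0],
    [[0, -24, 0], 0],
    [[0, -26, 0], 0],
    [[0, -26, 0], 0]
  ]
}}

```text
time: 30.62
tool_pos: [0.5451, 0.0053, 0.0518]
tool_rot: [179.9, -0.0, -4.3]
force: [-0.4, -6.6, 3.3]
width: 0.0177
```

Run:
```python
from mv import *
from h import *
b=snap("side","15")
crop(b,250,160,350,270,7,"pics/c24.png")
go(546,17.8,52,-4.4)
```

```text
from [545.06   5.33  51.78  -4.3 ] F [-0.5 -6.9  2.4] w 17.8 t 30.68
([0.0, -12.5, -0.2], 0.0017)
```

View pics/c24.png

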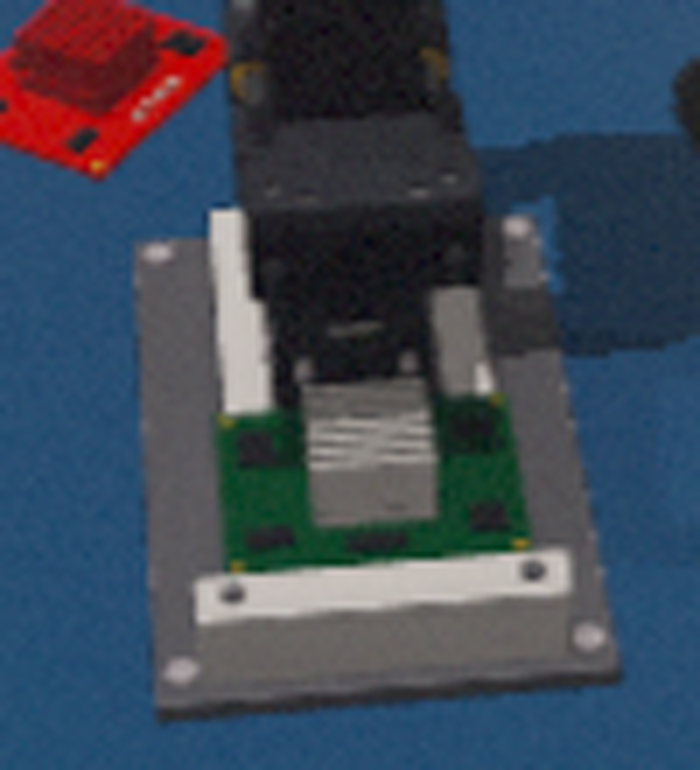

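Request:
{"op": "drive_tool", "data": {
  "deltas": [
    [[0, -2, 0], 0],
    [[0, -4, 0], 0],
    [[0, -4, 0], 0]
  ]
}}

```text
time: 31.05
tool_pos: [0.5454, 0.0092, 0.0518]
tool_rot: [179.9, -0.0, -4.3]
force: [-1.0, -8.6, 3.1]
width: 0.0178
```

Request:
{"op": "drive_tool", "data": {
  "deltas": [
    [[0, -2, 0], 0],
    [[0, -4, 0], 0],
    [[0, -4, 0], 0]
  ]
}}

```text
time: 31.42
tool_pos: [0.5457, 0.0131, 0.0518]
tool_rot: [179.9, -0.0, -4.3]
force: [-2.7, -8.1, 2.9]
width: 0.0177
```

Request:
{"op": "drive_tool", "data": {
  "deltas": [
    [[0, -2, 0], 0],
    [[0, -4.5, 0], 0],
    [[0, -4.5, 0], 0],
    [[0, -4.5, 0], 0]
  ]
}}

```text
time: 31.92
tool_pos: [0.546, 0.0174, 0.0518]
tool_rot: [179.9, -0.0, -4.3]
force: [-1.2, -9.0, 2.6]
width: 0.0181
```

Run:
```python
from mv import *
from h import *
b=snap("side","16")
crop(b,250,160,350,270,7,"pics/c25.png")
go(546,18,52,-4.4)
```

```text
from [546.02  17.35  51.77  -4.3 ] F [-1.3 -9.   2.5] w 17.8 t 31.98
([-0.1, -0.6, -0.2], 0.0018)
```

View pics/c25.png

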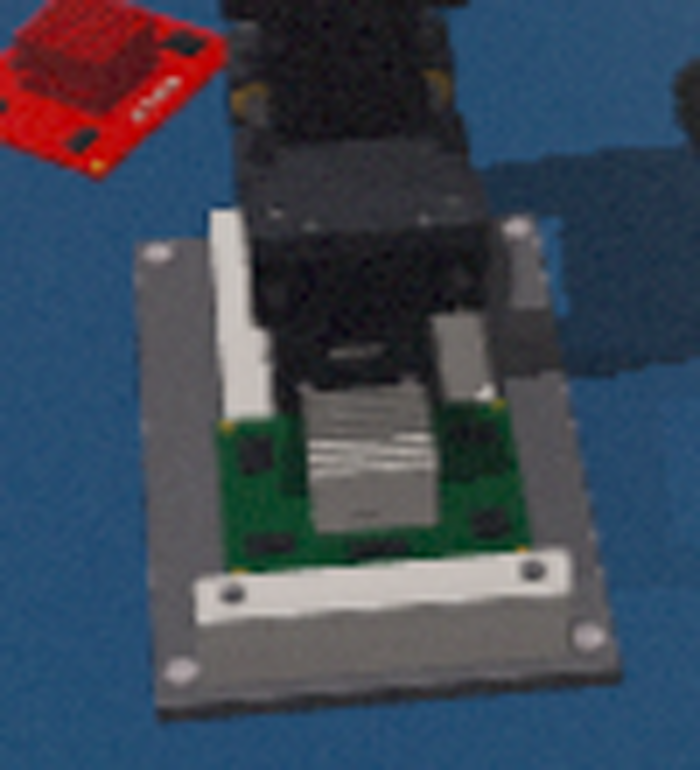

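Request:
{"op": "drive_tool", "data": {
  "deltas": [
    [[0, 0, 0], 0],
    [[0, 0, 0], 0],
    [[0, 0, 0], 0],
    [[0, 0, 0], 0]
  ],
  "grip": 42
}}

```text
time: 32.48
tool_pos: [0.5458, 0.0192, 0.0514]
tool_rot: [-180.0, 0.0, -4.3]
force: [-0.5, -0.5, 0.5]
width: 0.036
```

Request:
{"op": "drive_tool", "data": {
  "deltas": [
    [[0, 0, -20], 0],
    [[0, 0, -60], 0],
    [[0, 0, -110], 0],
    [[0, 50, -130], 0],
    [[0, 110, -130], 0],
    [[0, 170, -130], 0],
    [[0, 230, -130], 0],
    [[0, 290, -130], 0],
    [[0, 350, -130], 0],
    [[0, 410, -130], 0]
  ]
}}

```text
time: 33.72
tool_pos: [0.5145, -0.3916, 0.1814]
tool_rot: [-180.0, -0.0, -4.3]
force: [0.1, -0.3, 1.0]
width: 0.0366
```

Request:
{"op": "drive_tool", "data": {
  "deltas": [
    [[0, 50, 0], 0],
    [[0, 80, 0], 0],
    [[0, 80, 0], 0]
  ]
}}

```text
time: 34.1
tool_pos: [0.5081, -0.4722, 0.181]
tool_rot: [180.0, -0.0, -4.5]
force: [0.4, 0.7, -0.8]
width: 0.0366
```

Run:
```python
from mv import *
from h import *
b=snap("side","17");a=snap("top","17")
crop(b,250,160,350,270,7,"pics/c26.png")
crop(a,240,130,350,230,7,"pics/c27.png")
go(546,18,52,-4.4)
```

```text
from [ 508.51 -468.74  180.97   -4.35] F [ 1.4 -0.   1.2] w 36.4 t 34.2
([0.4, -488.2, 129.0], 0.0009)
```

View pics/c26.png

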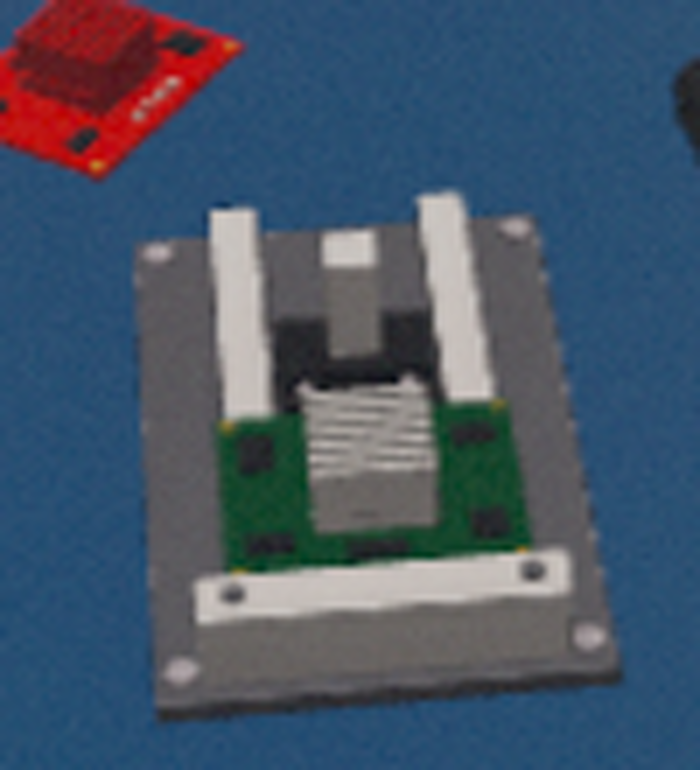

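View pics/c27.png

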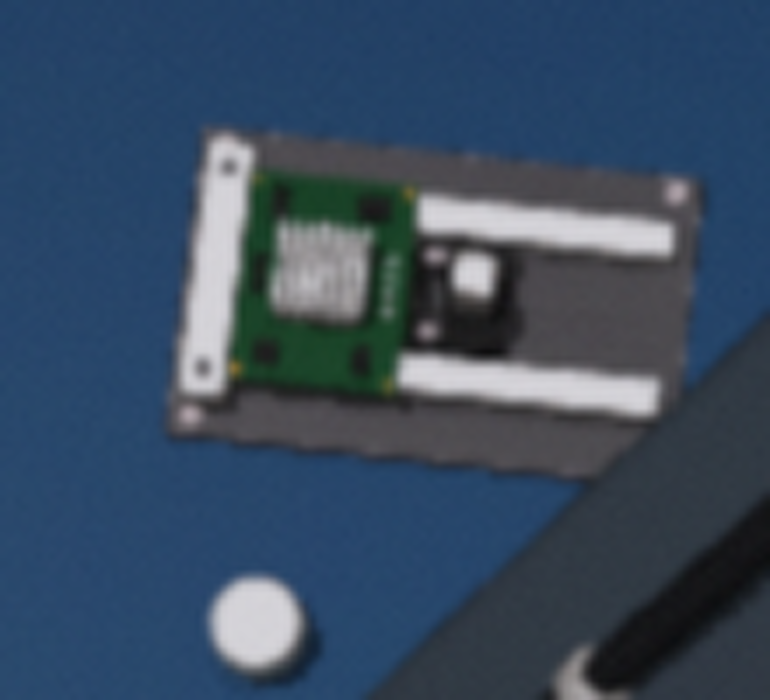

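View pics/top17.png

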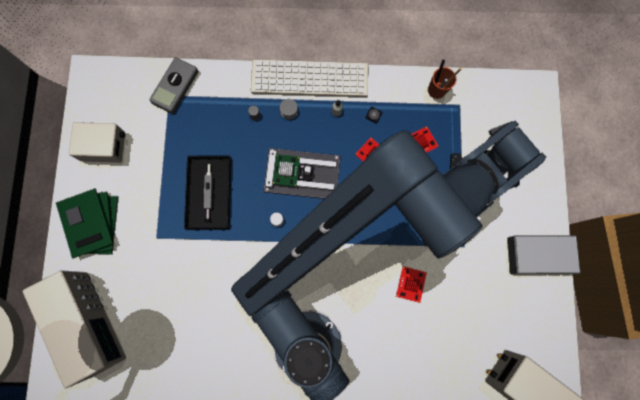

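View pics/side17.png

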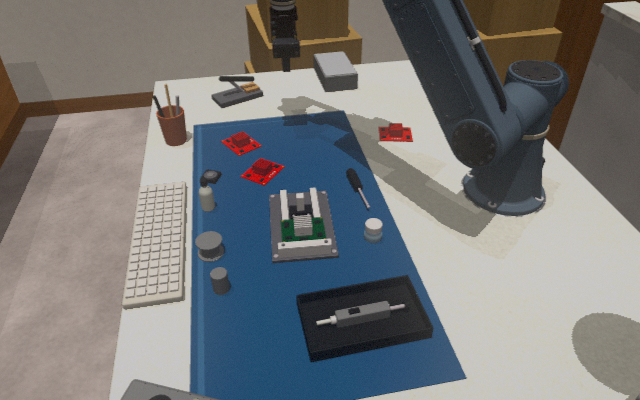

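Run:
```python
from m1 import *
a=load("top","17");b=load("side","17")
o=np.array; A=lambda L:o(L)/7.+o([240,130])-.43; B=lambda L:o(L)/7.+o([250,160])-.43
C=o([549.2,34.0]); th=np.radians(-4.45)
ex=o([np.cos(th),np.sin(th)]);ey=o([-np.sin(th),np.cos(th)])
g=lambda d:d["pixels"][:,:,1].astype(float)-d["pixels"][:,:,0]; w=lambda d:d["pixels"].astype(float).mean(2)
def rep(d,n,pq,z,ch):
    l=subedge(d,*pq,ch(d),1.5); P=toplane(d,o([l[2:]-6*l[:2],l[2:]+6*l[:2]]),z)[:,:2]*1000; v=P[1]-P[0]
    print(n,((P-C)@ex).mean().round(2),((P-C)@ey).mean().round(2),np.degrees(np.arctan2(v[1],v[0])).round(2))
print("TOP")
for n,p,q,z,ch in (("board +x",(255,170),(412,190),.036,g),("board -x",(235,375),(395,392),.0345,g),("rail+ up",(425,195),(672,220),.033,w),("rail+ lo",(425,232),(672,255),.033,w),("rail- up",(405,355),(650,380),.033,w),("rail- lo",(405,390),(650,415),.033,w),("board -y",(415,190),(394,388),.036,g),("jawface",(252,145),(228,385),.040,w),("post +y",(452,255),(450,290),.082,w),("post -y",(499,255),(495,300),.082,w)):
    rep(a,n,A([p,q]),z,ch)
print("SIDE")
for n,p,q,z,ch in (("board +x",(217,430),(230,565),.0355,g),("board -x",(506,405),(530,548),.0355,g),("r+o",(210,212),(225,410),.033,w),("r+i",(258,210),(272,400),.033,w),("r-i",(420,200),(445,390),.033,w),("r-o",(465,197),(493,390),.033,w),("board -y L",(222,425),(300,415),.036,g),("board -y R",(435,407),(507,400),.036,g),("jaw",(285,567),(468,557),.040,w),("post -y",(323,232),(375,230),.082,w),("post +y",(328,266),(378,264),.082,w)):
    rep(b,n,B([p,q]),z,ch)
```

```text
TOP
board +x 50.01 51.53 -94.42
board -x -49.32 47.1 -94.5
rail+ up 47.1 -36.0 -94.32
rail+ lo 30.15 -50.47 -94.29
rail- up -29.47 -46.08 -94.53
rail- lo -46.29 -37.24 -94.28
board -y -7.1 12.63 -4.11
jawface 10.48 91.22 -4.04
post +y 0.19 -9.31 -4.88
post -y -1.77 -28.62 -4.35
SIDE
board +x 48.46 51.31 85.79
board -x -50.35 52.24 85.55
r+o 45.47 -64.45 85.85
r+i 28.88 -50.84 85.67
r-i -30.48 -48.64 85.12
r-o -46.86 -47.55 85.04
board -y L 34.87 15.02 -171.8
board -y R -39.28 15.37 169.55
jaw 6.05 93.34 174.19
post -y -1.95 -26.21 173.89
post +y -0.23 -7.23 171.24
```

Run:
```python
from cell import r
print(r.hand_in())
```

```text
the job is handed in; nothing more can be done
None
```

The job is done and handed in at about 34 s of the 66 s allowed. The hand-in gives no verdict.

**What I did**
- Moved the pump from the rails to the middle of the tray; it lies flat there.
- Picked up the green board by its heatsink and laid it on the rails. It was about 1.6 mm off centre, so I gripped it again and shifted it.
- Gripped the post and slid the jaw about 38 mm, until the board touched the fixed jaw and the pad was partly pushed in. Then I let go and moved the arm clear.

**Last checks, by camera with the arm clear**

| Check | Top view | Side view |
|---|---|---|
| Board off the rails' midline | about 0 mm | about 0.2 mm |
| Board off square with the rails | about 0.1–0.2° | about 0.3° |
| Pad pushed in, from post to fixed jaw (of 16 mm) | 6.8 mm | 6.9 mm |

- **Push force:** it rose from about 7 to 9 N over the last part of the slide. That suits a compressed pad, but it is close to the noise.
- **Other things on the bench:** nothing looked moved in the pictures, judged by eye. In the last top view the arm hid the screwdriver and part of the two red boards, but all were visible from the side.

**Where checks disagreed**
- The two views differ by 2–4 mm in absolute position along the holder, from calibration, so I relied on distances within a single view.
- In the top view the board's rear edge gives a pad push of about 5.4 mm instead of 6.8 mm. Both are well short of bottomed out.

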